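Pack a mineral order into the card trays of a flat

ROBOT

A 6-joint arm with a two-finger parallel gripper is mounted at the origin on a cart in front of the work surface, level with it; the furniture and walls round the work are solid. World frame = base frame: x ahead of the robot, y to its left, z up, the work surface at z = 0. Lengths are in mm, angles in rad, forces in N, time in s.
With the tool pointing down it reaches from about 350 to 925 mm from the base axis. Payload 6.4 kg.
Tool frame: the origin (TCP) lies at the very end of the fingers, on their centre line; the grasp point (between the pads) lies 19 mm behind it; z points along the fingers, y is the line along which they close (so a half turn about z gives the same grasp; the last joint's range is limited). The gripper opens to 85 mm and grips with 20 to 120 N. Pads are 22 mm wide; open, the fingers measure 114 mm over their backs; the gripper's body (76 mm by 85 mm) begins 54 mm behind the grasp point. The pads swing forward as they close: fully open they stand 13 mm farther back than shut.
Start: joints at [1.158, 0.245, 1.558, -0, 1.339, -0.174], TCP at [153.745, 631.567, 231.29] pointing down, gripper open.
Joint ranges: [-3.13, 3.13], [-1.02, 2.26], [0.13, 2.54], [-0.95, 4.09], [0.21, 2.88], [-2.74, 2.74]. Speed limits (rad/s): [2.57, 2.57, 3.14, 3.14, 3.14, 3.14].

INTERFACE

Orientations are given as a unit quaternion [x, y, z, w].
In Python, from workcell import manip gives the robot as it stands.
- The arm moves only by the tool arm_command, never from a script. Its arguments are lists of equal length, an entry for each row: "travel": the shift along the tool's x, y, z in mm, a list of three; "angular": the turn, a rotation vector about the tool's x, y, z in rad, a list of three; "grip": the closure, from -1 (fully open) to 1 (shut). A call has 1 to 10 rows; each row shifts and turns the commanded pose from where the row before left it, along the tool's axes as they then stand; what a row does not reach is not made up. A row lasts 1/10 s, in which the tool goes at most 50 mm and 8.59 degrees, less where a joint would pass 70% of its speed; a pose out of reach is approached as far as the arm can. A call with a gripper value outside its range is refused whole. The fingers move at their own pace and stop on an object; "grip_force" is the grip in N (left out, the last holds). Time passes only in rows, so rows that do not move let the fingers close. It gives the time, the measured TCP pose, the force, the opening and the grip force at its end, in the units of the state.
- manip.sense(): the state, without advancing time (a new reading comes with each control period).
- manip.grab_frame(name): name is "scene" or "top" or "wrist"; returns (picture, depth): 400x640x3 uint8, red, green, blue; 400x640 float32, mm along the optical axis (not along the pixel's ray), 0 where there is no reading.
- manip.calibration(name): a dict with "K" (3x3 intrinsics, pixels), "dist" ([k1, k2, p1, p2, k3] as OpenCV has them; the pictures are not rectified), "R" (3x3) and "t" (3): a world point X has camera coordinates R X + t. Camera axes: x right, y down, z forward; pixel columns grow to the right and rows downward; lengths in mm; the calibration is good to about 2 mm. A picture is of the moment at which its call begins: read the wrist's pose just before it. calibration takes no time and is no camera call; for the wrist camera it gives the pose at the moment of the call.
- manip.close_job(): hands the job in; it is judged then, once.
Trained networks look in the newest picture that a camera, given by its name, has taken for a name from the list of things; names that differ only in an ending like _2 or _b are one class to them, and where a whole thing is asked for, a point or a joint stands for the part that bears it (a point fixed in the world has none). Each returns a list of dicts, best first, with "confidence" (0 to 1); they miss things now and then, are a little off and sometimes report something else, mostly with a low value. They report only what shows in the picture. A call takes as long as a camera call. They do not tell look-alikes from the thing itself.
- manip.boxes_of(camera, thing): "pixel" ([column, row] in pixels, amid what is visible of it).
The state is a dict: "time_s": time; "qpos": joint angles; "dq": joint speeds; "tau": joint torques, N m; "ee_pos": TCP position; "orientation": TCP orientation; "wrist_force": force on the tool from outside, world axes, zero at the start; "wrist_torque": the same for the moment, N m; "opening": finger opening in mm; "gripper_force": force on a finger pad.
Only numpy, scipy, OpenCV 4.12 (cv2) and the standard library are available. Lean on these libraries where they do the work, as an engineer would, in place of code of your own. Each camera call takes 0.05 s, during which the arm holds its last target. There are 200 camera calls.

TASK

Pack the customer's four stones into the white card trays in the wooden flat, each in the middle of the tray cut for it: the thick narrow turquoise slab lengthwise in the longest tray, the quartz twin lengthwise in the middle-sized tray, and the garnet and the fluorite cubes one each in the two small square trays (either way round). Every stone stands upright on its tray floor; set them down, do not drop them. The broad flat turquoise slab and the white calcite lump are not part of the order: leave them where they are.

Things in the scene. Friction and masses are not known exactly. Their poses are not given: they have to be found in the camera images.
- thick_slab: The thick, narrow one of the two turquoise chrysocolla slabs, rough, 43 mm wide (x) x 94 mm long (y) x 55 mm tall, about 0.45 kg. Loose on the table, standing upright on its base. Origin: centre of its underside; z up, y along its length. Grasp across x at the middle.
- quartz_twin: Small clear-white quartz twin, a few upright pointed prisms on a foot, 36 mm (x) x 63 mm (y) x 63 mm tall, about 0.11 kg. Loose on the table, standing upright on its base. Origin: centre of its underside; z up, y along its length. Grasp across x.
- garnet: Single dark-red-brown garnet crystal, many-faced and nearly round, 40 mm (x) x 41 mm (y) x 37 mm tall, about 0.07 kg. Loose on the table, standing upright on its base. Origin: centre of its underside; z up, x and y across it.
- fluorite: Three dark green fluorite cubes grown together, 33 mm (x) x 49 mm (y) x 35 mm tall, about 0.05 kg. Loose on the table, standing upright on its base. Origin: centre of its underside; z up, y along its length. Grasp across x.
- broad_slab: Look-alike that does not belong: the broad, flat turquoise chrysocolla slab, 66 mm (x) x 140 mm (y) x 36 mm tall. Loose on the table. Origin: centre of its underside.
- calcite: Look-alike that does not belong: low lumpy white calcite druse, 64 mm (x) x 109 mm (y) x 60 mm tall, without the upright points of the quartz twin. Loose on the table. Origin: centre of its underside.
- tray_long: Longest open white card tray, 122 mm (x) x 70 mm (y) outside, 118 x 66 mm inside. Fixed in the wooden flat. Origin: centre of its underside, 7 mm above the table; x along the length of the flat, z up. Floor 2 mm thick (stone rests 9 mm above the table), walls 2 mm thick, top edge 10 mm above the origin (17 mm above the table).
- tray_middle: Middle-sized open white card tray, 90 mm (x) x 62 mm (y) outside, 86 x 58 mm inside. Fixed in the wooden flat. Origin: centre of its underside, 7 mm above the table; x along the length of the flat, z up. Floor 2 mm thick (stone rests 9 mm above the table), walls 2 mm thick, top edge 10 mm above the origin (17 mm above the table).
- tray_small_a: One of two equal small square open white card trays, 66 x 66 mm outside, 62 x 62 mm inside. Fixed in the wooden flat. Origin: centre of its underside, 7 mm above the table; x along the length of the flat, z up. Floor 2 mm thick (stone rests 9 mm above the table), walls 2 mm thick, top edge 10 mm above the origin (17 mm above the table).
- tray_small_b: The other small square tray, equal in all to the first. The flat that holds the trays is a fixed wooden box 300 x 210 mm, rim 14 mm above the table; its four places are 140 mm apart along x and 96 mm apart along y, and which tray lies in which place varies.
Things that resemble listed ones, but are neither listed nor needed, are in the scene too. Leave any yellow look-alike of the quartz_twin alone. Leave any blue look-alike of the garnet alone.

How it is judged (in metres and radians):
At the end, for the whole second after the job is handed in: Thick slab in the long tray and quartz twin in the middle tray, along it within 0.35 rad; garnet and fluorite in different small trays. All centred within 15 mm, on the tray floor, upright within 0.3 rad, at rest. Broad slab and calcite within 25 mm of where they started (horizontal distance between thick_slab and tray_long below 0.015 m and z of thick_slab in the frame of tray_long below 0.008 m and angle between the y axis of thick_slab and the x axis of tray_long, either way round below 0.35 rad and horizontal distance between quartz_twin and tray_middle below 0.015 m and z of quartz_twin in the frame of tray_middle below 0.008 m and angle between the y axis of quartz_twin and the x axis of tray_middle, either way round below 0.35 rad and ((horizontal distance between garnet and tray_small_a below 0.015 m and z of garnet in the frame of tray_small_a below 0.008 m and horizontal distance between fluorite and tray_small_b below 0.015 m and z of fluorite in the frame of tray_small_b below 0.008 m) or (horizontal distance between garnet and tray_small_b below 0.015 m and z of garnet in the frame of tray_small_b below 0.008 m and horizontal distance between fluorite and tray_small_a below 0.015 m and z of fluorite in the frame of tray_small_a below 0.008 m)) and angle between each of thick_slab, quartz_twin, garnet, fluorite's own z axis and vertical below 0.3 rad and linear speed of each of thick_slab, quartz_twin, garnet, fluorite below 0.02 m/s and distance of each of broad_slab, calcite from where it was at the start of the episode below 0.025 m); the robot touches nothing.
It fails at once if a stone of the order is dropped or thrown (moves faster than 0.65 m/s without being held, a fall of over 20 mm) ((linear speed of thick_slab above 0.65 m/s and contact force between thick_slab and the fingers below 0.02 N) or (linear speed of quartz_twin above 0.65 m/s and contact force between quartz_twin and the fingers below 0.02 N) or (linear speed of garnet above 0.65 m/s and contact force between garnet and the fingers below 0.02 N) or (linear speed of fluorite above 0.65 m/s and contact force between fluorite and the fingers below 0.02 N)).
It also fails if it takes over 115 s, if anything falls off the work surface, if the arm or the gripper's body presses on something with over 40 N, if the wrist force passes 120 N, or if a joint passes its speed limit or range.

## Working session

There is one attempt and no reset: what is moved stays moved. The work goes in short steps, Python scripts to look and compute and a tool call to move; the robot and the scene stay as the last step left them, time stands still between calls to the robot, and variables do not carry over. Pictures are saved under pics/ and viewed, at most 14 in all, crops included, and the job is handed in when it is done.

Besides the shell and the picture viewer there is one more tool, called after "Emit:" in YAML: its name, and indented under it one key for each argument. arm_command: Moves the arm, as the interface text tells. Its arguments: {"type":"object","properties":{"travel":{"type":"array","items":{"type":"array","items":{"type":"number"}}},"angular":{"type":"array","items":{"type":"array","items":{"type":"number"}}},"grip":{"type":"array","items":{"type":"number"}},"grip_force":{"type":"number"}},"required":["travel","angular","grip"]}

```bash
mkdir -p pics; cat > h.py <<'E'
import numpy as np, cv2
from workcell import manip
def grab(n,save=None):
    c=manip.calibration(n); im,d=manip.grab_frame(n)
    if save: cv2.imwrite('pics/'+save,im[:,:,::-1])
    return im,d,c
def cloud(d,c):
    h,w=d.shape; uv=np.stack(np.meshgrid(np.arange(w),np.arange(h)),-1).reshape(-1,1,2).astype(np.float64)
    K=np.array(c['K'],float); p=cv2.undistortPoints(uv,K,np.array(c['dist'],float)).reshape(h,w,2)
    P=np.dstack([p*d[...,None],d]); X=(P-np.array(c['t']).reshape(3))@np.array(c['R'])
    X[d<=0]=np.nan; return X
E
python3 - <<'E'
from h import *
im,d,c=grab('top','top1.png'); X=cloud(d,c); np.save('top.npy',X); np.save('topim.npy',im)
for t in ['thick_slab','quartz_twin','garnet','fluorite','broad_slab','calcite','tray_long','tray_middle','tray_small_a']:
    for b in manip.boxes_of('top',t):
        u,v=np.round(b['pixel']).astype(int); print(t,round(b['confidence'],2),u,v,np.round(X[v,u]))
s=manip.sense(); print(s['ee_pos'],s['orientation'],s['time_s'],s['opening'])
E
```

```text
thick_slab 0.93 454 146 [ 594. -337.   53.]
quartz_twin 0.87 446 260 [ 339. -313.   34.]
quartz_twin 0.8 456 212 [ 446. -336.   50.]
garnet 0.76 301 203 [473.  11.  34.]
garnet 0.52 388 147 [ 598. -191.   34.]
fluorite 0.6 336 223 [426. -68.  30.]
broad_slab 0.72 390 222 [ 427. -191.   32.]
calcite 0.96 331 149 [594. -60.  43.]
tray_long 0.68 253 207 [467. 124.   9.]
tray_middle 0.98 210 146 [613. 226.   7.]
tray_small_a 0.84 248 145 [614. 135.   9.]
tray_small_a 0.74 207 145 [617. 233.   4.]
tray_small_a 0.64 207 204 [476. 232.   6.]
[153.73664486 631.54377058 231.25036768] [ 1.19107413e-01  9.92881373e-01 -4.86522270e-05  3.13379229e-06] 0.5 85.27099114848416
```

View pics/top1.png

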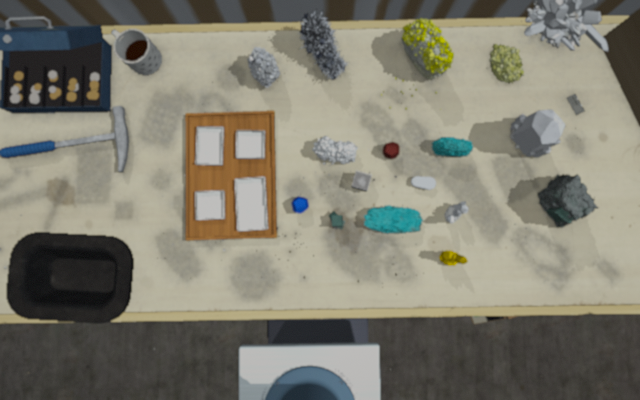

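The order's stones are thick slab (453,147), quartz (456,212), garnet (391,150) and fluorite (336,220). The look-alikes are blue (300,204), yellow (452,258), the broad slab (392,220), calcite (334,150), the grey cube (357,181) and the white bar (423,183). Next I'll check this in a close crop and measure the footprints.

```bash
python3 - <<'E'
from h import *
X=np.load('top.npy'); im=np.load('topim.npy')
cv2.imwrite('pics/crop1.png',cv2.resize(im[100:280,290:490,::-1],None,fx=3.8,fy=3.3,interpolation=cv2.INTER_CUBIC))
def fp(u,v,r=32,z0=10):
    m=np.zeros(X.shape[:2],np.uint8); m[v-r:v+r,u-r:u+r]=np.nan_to_num(X[v-r:v+r,u-r:u+r,2])>z0
    n,l=cv2.connectedComponents(m); k=l[v,u]; P=X[l==k]
    (c,s,a)=cv2.minAreaRect(P[:,:2].astype(np.float32)); return np.round(c,1),np.round(s,1),round(a,1),P[:,2].max().round(1),len(P),np.round(np.median(P[:,:2],0))
for n,p in dict(thick=(453,147),quartz=(456,212),garnet=(391,150),fluor=(336,220),broad=(392,220),calc=(331,149)).items(): print(n,*fp(*p))
g=cv2.cvtColor(im,cv2.COLOR_RGB2HSV)
w=((g[...,1]<40)&(g[...,2]>150)).astype(np.uint8); w[:, :188]=0; w[:,272:]=0; w[:115]=0; w[236:]=0
n,l,st,ce=cv2.connectedComponentsWithStats(w)
for k in range(1,n):
    if st[k,4]>200:
        P=X[l==k]; P=P[~np.isnan(P[:,0])]; c,s,a=cv2.minAreaRect(P[:,:2].astype(np.float32)); print(np.round(ce[k]),np.round(c,1),np.round(s,1),round(a,1),np.median(P[:,2]))
E
```

```text
thick [ 598.3 -339.3] [89. 41.] 84.5 56.9 652 [ 595. -336.]
quartz [ 445.7 -338.7] [37.6 53. ] 17.8 62.8 307 [ 448. -339.]
garnet [ 593.7 -197.6] [37.6 40. ] 75.3 40.9 247 [ 591. -197.]
fluor [432.8 -68. ] [41.9 31.9] 59.6 38.2 184 [433. -69.]
broad [ 433.  -199.4] [134.7  62.3] 88.8 39.3 1344 [ 432. -198.]
calc [595.4 -66.8] [102.   54.4] 77.2 58.4 858 [592. -69.]
[209. 146.] [613.2 225.9] [62.8 89.2] 88.7 8.503913335511886
[249. 145.] [615.3 130.2] [65.8 63.8] 89.0 8.525916055213127
[250. 204.] [476.5 128.3] [124.1  69.8] 2.7 8.503186273023665
[210. 205.] [473.6 223.2] [65.4 65.4] 0.0 8.712186611268601
```

View pics/crop1.png

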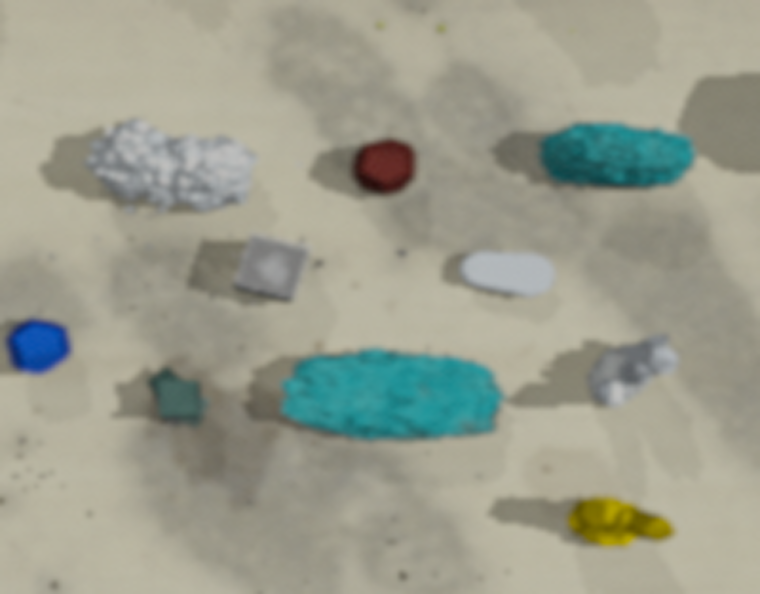

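The crop confirms the choice: red garnet, three-cube green fluorite, white pointed twin and narrow slab. Next I'll write a row planner and move.

```bash
cat >> h.py <<'E'
from scipy.spatial.transform import Rotation as Ro
def rows(x,y,z,psi=None,step=42,start=None,dmax=0.13):
    """rows from the measured (or given) pose to TCP x,y,z, closing line psi (deg, mod 180)"""
    if start is None:
        s=manip.sense(); p=np.array(s['ee_pos']); R=Ro.from_quat(s['orientation'])
    else: p,R=start
    yv=R.as_matrix()[:,1]; cur=np.degrees(np.arctan2(yv[1],yv[0]))
    dz=0 if psi is None else (psi-cur+90)%180-90
    tgt=Ro.from_matrix([[np.cos(a:=np.radians(cur+dz-90)+np.pi),np.cos(b:=np.radians(cur+dz)),0],[np.sin(a),np.sin(b),0],[0,0,-1]])
    tgt=Ro.from_matrix(np.column_stack([np.cross([np.cos(b),np.sin(b),0],[0,0,-1]),[np.cos(b),np.sin(b),0],[0,0,-1]]))
    w=(R.inv()*tgt).as_rotvec(); D=np.array([x,y,z])-p
    n=int(max(np.ceil(np.linalg.norm(D)/step),np.ceil(np.linalg.norm(w)/dmax),1)); st=Ro.from_rotvec(w/n); Q=R; T=[]
    for i in range(n): T.append(np.round(Q.inv().apply(D/n),1).tolist()); Q=Q*st
    print('n',n,'psi',round(cur,1),'\nT',T,'\nA',[np.round(w/n,3).tolist()]*n); return np.array([x,y,z]),tgt
def path(*wps):
    st=None
    for w in wps: st=rows(*w,start=st)
E
python3 - <<'E'
from h import *
c=manip.calibration('wrist'); s=manip.sense()
R=np.array(c['R']);t=np.array(c['t']); print('cam',-R.T@t, 'fwd',R[2],'right',R[0],c['K'])
path((400,400,230,60),(480,50,230,0),(440,-120,230,-20))
E
```

```text
cam [ 88.58689315 647.93689538 373.64350378] fwd [ 0.25591299 -0.06223739 -0.96469428] right [ 2.35901307e-01  9.71777012e-01 -1.14707548e-04] [[330.96267597   0.         319.36436288]
 [  0.         330.96267597 200.28323785]
 [  0.           0.           1.        ]]
n 9 psi 76.3 
T [[-32.7, -18.5, 0.1], [-33.2, -17.5, 0.1], [-33.8, -16.4, 0.1], [-34.3, -15.3, 0.1], [-34.7, -14.3, 0.1], [-35.2, -13.1, 0.1], [-35.6, -12.0, 0.1], [-35.9, -10.9, 0.1], [-36.3, -9.8, 0.1]] 
A [[-0.0, 0.0, 0.032], [-0.0, 0.0, 0.032], [-0.0, 0.0, 0.032], [-0.0, 0.0, 0.032], [-0.0, 0.0, 0.032], [-0.0, 0.0, 0.032], [-0.0, 0.0, 0.032], [-0.0, 0.0, 0.032], [-0.0, 0.0, 0.032]]
n 9 psi 60.0 
T [[-27.1, -29.2, 0.0], [-30.4, -25.9, 0.0], [-33.2, -22.2, 0.0], [-35.5, -18.2, 0.0], [-37.4, -13.9, 0.0], [-38.7, -9.5, 0.0], [-39.6, -4.9, 0.0], [-39.9, -0.3, 0.0], [-39.7, 4.3, 0.0]] 
A [[0.0, 0.0, 0.116], [0.0, 0.0, 0.116], [0.0, 0.0, 0.116], [0.0, 0.0, 0.116], [0.0, 0.0, 0.116], [0.0, 0.0, 0.116], [0.0, 0.0, 0.116], [0.0, 0.0, 0.116], [0.0, 0.0, 0.116]]
n 5 psi 0.0 
T [[-34.0, -8.0, 0.0], [-34.5, -5.6, 0.0], [-34.8, -3.2, 0.0], [-34.9, -0.8, 0.0], [-34.9, 1.7, 0.0]] 
A [[0.0, 0.0, 0.07], [0.0, 0.0, 0.07], [0.0, 0.0, 0.07], [0.0, 0.0, 0.07], [0.0, 0.0, 0.07]]
```

Emit:
arm_command:
  travel:
    - [-32.7, -18.5, 0]
    - [-33.2, -17.5, 0]
    - [-33.8, -16.4, 0]
    - [-34.3, -15.3, 0]
    - [-34.7, -14.3, 0]
    - [-35.2, -13.1, 0]
    - [-35.6, -12, 0]
    - [-35.9, -10.9, 0]
    - [-36.3, -9.8, 0]
  angular:
    - [0, 0, 0.032]
    - [0, 0, 0.032]
    - [0, 0, 0.032]
    - [0, 0, 0.032]
    - [0, 0, 0.032]
    - [0, 0, 0.032]
    - [0, 0, 0.032]
    - [0, 0, 0.032]
    - [0, 0, 0.032]
  grip: [-1, -1, -1, -1, -1, -1, -1, -1, -1]

```text
time_s: 1.4
ee_pos: [400.7, 398.6, 231.5]
orientation: [0.261, 0.965, 0.0, 0.0]
wrist_force: [1.1, 0.7, -0.0]
opening: 85.4
gripper_force: 0.0
```

Emit:
arm_command:
  travel:
    - [-27.1, -29.2, 0]
    - [-30.4, -25.9, 0]
    - [-33.2, -22.2, 0]
    - [-35.5, -18.2, 0]
    - [-37.4, -13.9, 0]
    - [-38.7, -9.5, 0]
    - [-39.6, -4.9, 0]
    - [-39.9, -0.3, 0]
    - [-39.7, 4.3, 0]
  angular:
    - [0, 0, 0.116]
    - [0, 0, 0.116]
    - [0, 0, 0.116]
    - [0, 0, 0.116]
    - [0, 0, 0.116]
    - [0, 0, 0.116]
    - [0, 0, 0.116]
    - [0, 0, 0.116]
    - [0, 0, 0.116]
  grip: [-1, -1, -1, -1, -1, -1, -1, -1, -1]

```text
time_s: 2.3
ee_pos: [479.4, 47.9, 231.6]
orientation: [0.709, 0.705, 0.0, 0.0]
wrist_force: [0.7, 0.3, 0.2]
opening: 85.3
gripper_force: 0.0
```

Emit:
arm_command:
  travel:
    - [-40, -10, 0]
    - [-40, -10, 0]
    - [0, -10, 0]
    - [0, 0, 0]
    - [0, 0, 0]
  angular:
    - [0, 0, 0]
    - [0, 0, 0]
    - [0, 0, 0]
    - [0, 0, 0]
    - [0, 0, 0]
  grip: [-1, -1, -1, -1, -1]

```text
time_s: 2.8
ee_pos: [449.3, -29.9, 231.4]
orientation: [0.707, 0.707, 0.0, 0.0]
wrist_force: [0.1, 0.5, 0.6]
opening: 85.3
gripper_force: 0.0
```

```bash
cat >> h.py <<'E'
def fpw(X,x,y,z0=8,r=60):
    """footprint of the blob near x,y on a 1 mm height grid"""
    ok=(np.abs(X[...,0]-x)<r)&(np.abs(X[...,1]-y)<r)&(X[...,2]>z0)&(X[...,2]<90); P=X[ok]
    if len(P)<30: return None
    g=np.zeros((2*r+1,2*r+1),np.uint8); ij=np.round(P[:,:2]-[x-r,y-r]).astype(int); g[ij[:,0],ij[:,1]]=255
    g=cv2.morphologyEx(g,cv2.MORPH_CLOSE,np.ones((5,5))); n,l,st,ce=cv2.connectedComponentsWithStats(g)
    k=1+min(range(n-1),key=lambda k:np.hypot(*(ce[k+1]-r))-0.02*st[k+1,4])
    B=P[l[ij[:,0],ij[:,1]]==k]; c,s,a=cv2.minAreaRect(B[:,:2].astype(np.float32))
    if s[1]>s[0]: a+=90; s=s[::-1]
    return np.round(c,1),'size',np.round(s,1),'length dir',round((a+90)%180-90,1),'top',B[:,2].max().round(1)
E
python3 - <<'E'
from h import *
im,d,c=grab('wrist','w1.png'); X=cloud(d,c); np.save('w1.npy',X)
s=manip.sense(); print(s['time_s'],s['ee_pos'])
print('fluor',fpw(X,433,-69)); print('garnet',fpw(X,593,-197)); print('table',np.nanmedian(X[...,2]))
E
```

```text
2.85 [449.44267309 -29.63070258 231.45018786]
fluor (array([433.2, -67.1]), 'size', array([44.8, 32. ]), 'length dir', 55.4, 'top', np.float64(36.2))
garnet (array([ 578.3, -204.1]), 'size', array([24.3,  6.7]), 'length dir', -61.0, 'top', np.float64(32.5))
table 0.07354311838590218
```

View pics/w1.png

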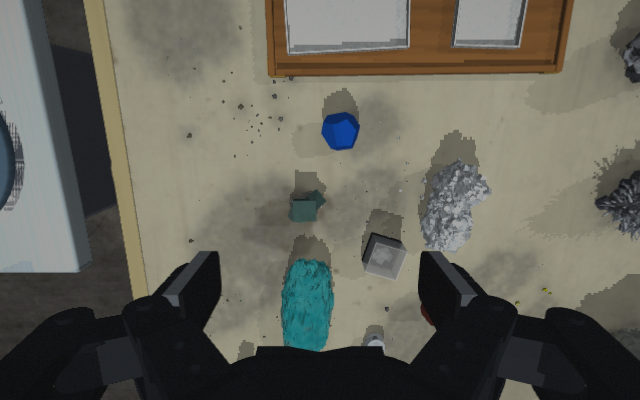

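```bash
python3 - <<'E'
from h import *
im=cv2.imread('pics/w1.png'); cv2.imwrite('pics/c2.png',cv2.resize(im[165:245,265:365],None,fx=6,fy=6,interpolation=cv2.INTER_CUBIC))
X=np.load('w1.npy')
ok=(np.abs(X[...,0]-433)<30)&(np.abs(X[...,1]+67)<35)
g=np.zeros((22,22),int)
P=X[ok]; ij=np.floor((P[:,:2]-[400,-100])/3).astype(int)
for (i,j),z in zip(ij,P[:,2]):
    if 0<=i<22 and 0<=j<22: g[i,j]=max(g[i,j],int(z))
for r in g[::-1]: print(*('%2d'%v for v in r[::-1]))
E
```

```text
0  0  0  0  0  0  0  0  0  0  0  0  0  0  0  0  0  0  0  0  0  0
 1  0  0  0  0  0  0  1  0  0  1  0  0  1  0  0  1  0  0  1  0  0
 0  0  1  0  1  0  0  0  0  1  0  0  0  0  0  0  0  0  1  1  0  0
 1  0  1  0  0  2  1  0 15 18  0  0  0  0  0  0  1  0  0  0  0  0
 1  0  0  0  0  0  1 14 16 19  0  0  1  0  0  0  0  0  0  1  0  0
 0  0  1  0  0 12 14 16 18 22 23  0  1  0  0  0  0  0  0  1  0  1
 0  0  1  1 12 14 16 19 21 23 26 23 31 34 34  5  0  0  0  0  0  0
 0  0  0  0  0 16 17 30 31 32 33 32 34 33 34 32  0  0  0  1  1  0
 1  0  0  1  1 17 22 32 31 31 32 33 34 34 35  0  0  0  0  0  1  0
 1  0  0  0  1  0 23 31 32 32 32 33 33 34 35  0  0  0  0  1  0  0
 1  0  0  0  1  0  4 30 32 32 33 34 34 34 35  0  0  0  0  1  0  0
 0  0  0  0  0  0  3 31 32 33 33 34 35 34 34  0  0 16  0  0  0  0
 1  0  0  1  0  0  1 32 32 32 33 34 34 35 36  0 19 17  0  0  0  0
 1  0  0  1  0  0  0 32 31 32 33 33 34 34 35  0 20  0  0  0  1  0
 1  0  0  0  0  0  0 31 32 33 34 33 34 35 35  0 24  0  0  1  0  0
 1  0  0  0  0  0  0 31 33 33 34 33 32 20 22 24 24  0  0  1  0  0
 0  1  0  0  1  0  1  0  5 10  9 14 16 18 19 21  0  0  0  0  0  0
 0  0  0  0  0  0  0  1  0  6  5  0  0 14 17 16  0  0  1  0  0  0
 0  0  1  0  0  0  0  0  0  0  0  0  1  1  0  0  1  1  0  1  0  0
272 271 268  0  0  1  1  0  0  1  0  0  0  0  1  0  0  0  0  0  0  0
303 269 265  0  0  1  0  0  1  0  0  1  0  0  0  0  0  0  1  0  0  1
 0  0  0  0  0  0  0  0  0  0  0  0  0  0  0  0  0  0  0  0  0  0
```

View pics/c2.png

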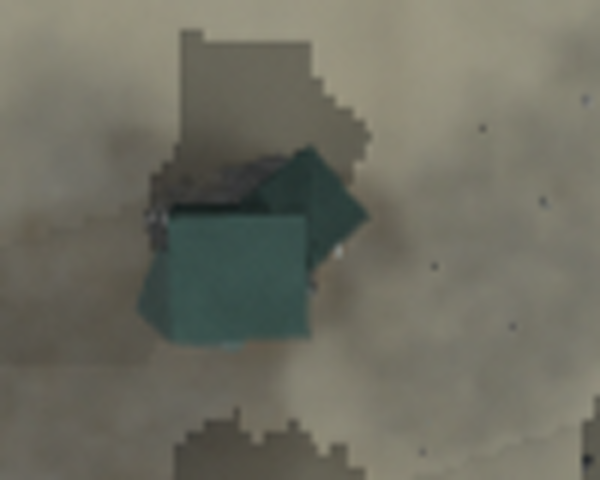

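```bash
python3 - <<'E'
from h import *
path((433,-67,70,-36),(433,-67,7,-36))
E
```

```text
n 5 psi 0.1 
T [[-7.5, -3.3, 32.3], [-7.8, -2.3, 32.3], [-8.1, -1.3, 32.3], [-8.2, -0.3, 32.3], [-8.1, 0.7, 32.3]] 
A [[0.0, -0.0, 0.126], [0.0, -0.0, 0.126], [0.0, -0.0, 0.126], [0.0, -0.0, 0.126], [0.0, -0.0, 0.126]]
n 2 psi -36.0 
T [[0.0, 0.0, 31.5], [0.0, 0.0, 31.5]] 
A [[0.0, 0.0, 0.0], [0.0, 0.0, 0.0]]
```

Emit:
arm_command:
  travel:
    - [-7.5, -3.3, 32.3]
    - [-7.8, -2.3, 32.3]
    - [-8.1, -1.3, 32.3]
    - [-8.2, -0.3, 32.3]
    - [-8.1, 0.7, 32.3]
    - [0, 0, 0]
    - [0, 0, 22]
    - [0, 0, 22]
    - [0, 0, 18]
    - [0, 0, 0]
  angular:
    - [0, 0, 0.126]
    - [0, 0, 0.126]
    - [0, 0, 0.126]
    - [0, 0, 0.126]
    - [0, 0, 0.126]
    - [0, 0, 0]
    - [0, 0, 0]
    - [0, 0, 0]
    - [0, 0, 0]
    - [0, 0, 0]
  grip: [-1, -1, -1, -1, -1, -1, -1, -1, -1, -1]
  grip_force: 25

```text
time_s: 3.85
ee_pos: [432.4, -66.7, 7.3]
orientation: [0.891, 0.455, -0.001, -0.001]
wrist_force: [-0.2, 0.1, 0.4]
opening: 85.4
gripper_force: 0.0
```

Emit:
arm_command:
  travel:
    - [0, 0, 0]
    - [0, 0, 0]
    - [0, 0, 0]
    - [0, 0, 0]
    - [0, 0, 0]
    - [0, 0, 0]
    - [0, 0, 0]
    - [0, 0, 0]
  angular:
    - [0, 0, 0]
    - [0, 0, 0]
    - [0, 0, 0]
    - [0, 0, 0]
    - [0, 0, 0]
    - [0, 0, 0]
    - [0, 0, 0]
    - [0, 0, 0]
  grip: [-0.5, 0, 0.5, 1, 1, 1, 1, 1]

```text
time_s: 4.65
ee_pos: [433.7, -68.1, 9.1]
orientation: [0.891, 0.453, 0.001, 0.0]
wrist_force: [-1.1, 1.6, 7.2]
opening: 33.9
gripper_force: 24.6
```

Emit:
arm_command:
  travel:
    - [0, 0, -5]
    - [0, 0, -15]
    - [0, 0, -20]
    - [0, 0, -20]
    - [0, 0, 0]
    - [0, 0, 0]
  angular:
    - [0, 0, 0]
    - [0, 0, 0]
    - [0, 0, 0]
    - [0, 0, 0]
    - [0, 0, 0]
    - [0, 0, 0]
  grip: [1, 1, 1, 1, 1, 1]

```text
time_s: 5.25
ee_pos: [432.8, -67.9, 67.9]
orientation: [0.891, 0.453, 0.0, 0.0]
wrist_force: [-0.5, -0.2, -1.0]
opening: 33.8
gripper_force: 25.2
```

```bash
python3 - <<'E'
from h import *
s=manip.sense(); print(s['opening'],s['gripper_force'],s['wrist_force'],s['ee_pos'])
im,d,c=grab('wrist','w2.png'); X=cloud(d,c)
print([np.round(x,2) for x in (-(np.array(c['R'])).T@c['t'],)])
path((474,223,75,0))
E
```

```text
33.80420719462391 25.23427364474628 [-0.54856318 -0.23451028 -1.01297251] [432.80117302 -67.92824456  67.85621883]
[array([471.51, -13.43, 210.26])]
n 7 psi -36.1 
T [[37.1, -19.6, -1.1], [38.7, -16.2, -1.1], [40.0, -12.7, -1.1], [41.0, -9.0, -1.1], [41.6, -5.3, -1.1], [41.9, -1.6, -1.1], [41.9, 2.2, -1.1]] 
A [[-0.0, -0.0, -0.09], [-0.0, -0.0, -0.09], [-0.0, -0.0, -0.09], [-0.0, -0.0, -0.09], [-0.0, -0.0, -0.09], [-0.0, -0.0, -0.09], [-0.0, -0.0, -0.09]]
```

View pics/w2.png

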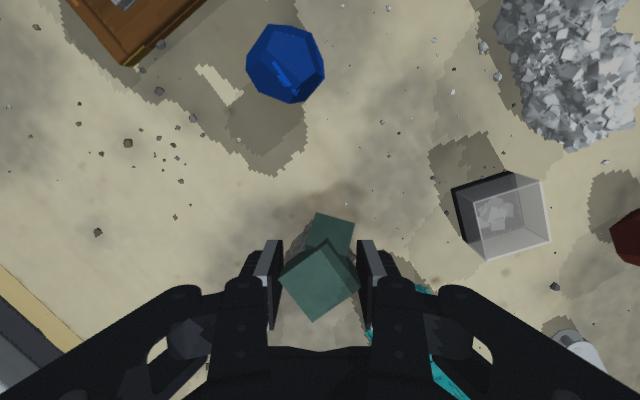

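Emit:
arm_command:
  travel:
    - [37.1, -19.6, -1.1]
    - [38.7, -16.2, -1.1]
    - [40, -12.7, -1.1]
    - [41, -9, -1.1]
    - [41.6, -5.3, -1.1]
    - [41.9, -1.6, -1.1]
    - [41.9, 2.2, -1.1]
    - [0, 0, 0]
    - [0, 0, 20]
    - [0, 0, 0]
  angular:
    - [0, 0, -0.09]
    - [0, 0, -0.09]
    - [0, 0, -0.09]
    - [0, 0, -0.09]
    - [0, 0, -0.09]
    - [0, 0, -0.09]
    - [0, 0, -0.09]
    - [0, 0, 0]
    - [0, 0, 0]
    - [0, 0, 0]
  grip: [1, 1, 1, 1, 1, 1, 1, 1, 1, 1]

```text
time_s: 6.3
ee_pos: [471.6, 221.9, 51.9]
orientation: [0.707, 0.707, -0.003, -0.002]
wrist_force: [0.2, 0.3, -0.7]
opening: 33.7
gripper_force: 25.2
```

```bash
python3 - <<'E'
from h import *
im,d,c=grab('wrist','w3.png'); X=cloud(d,c)
cv2.imwrite('pics/w3.png',im[:,:,::-1])
path((474,223.5,18,0))
E
```

```text
n 1 psi -0.0 
T [[1.6, 1.7, 35.1]] 
A [[-0.005, 0.001, -0.001]]
```

View pics/w3.png

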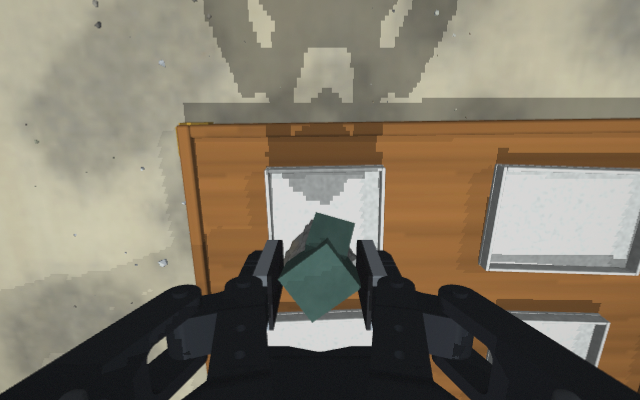

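Emit:
arm_command:
  travel:
    - [1.6, 1.7, 12]
    - [0, 0, 12]
    - [0, 0, 6]
    - [0, 0, 3]
    - [0, 0, 1]
    - [0, 0, 0]
    - [0, 0, 0]
  angular:
    - [0, 0, 0]
    - [0, 0, 0]
    - [0, 0, 0]
    - [0, 0, 0]
    - [0, 0, 0]
    - [0, 0, 0]
    - [0, 0, 0]
  grip: [1, 1, 1, 1, 1, 1, 1]

```text
time_s: 7.05
ee_pos: [476.7, 224.5, 21.9]
orientation: [0.707, 0.707, 0.0, 0.0]
wrist_force: [0.1, 0.3, -1.3]
opening: 33.7
gripper_force: 25.2
```

Emit:
arm_command:
  travel:
    - [-0.5, -2.5, 2]
    - [0, 0, 1]
    - [0, 0, 1]
    - [0, 0, 0]
    - [0, 0, 0]
  angular:
    - [0, 0, 0]
    - [0, 0, 0]
    - [0, 0, 0]
    - [0, 0, 0]
    - [0, 0, 0]
  grip: [1, 1, 1, 1, 1]

```text
time_s: 7.55
ee_pos: [473.8, 223.9, 18.1]
orientation: [0.707, 0.707, -0.0, -0.0]
wrist_force: [-3.4, -0.7, 5.2]
opening: 33.6
gripper_force: 25.9
```

Contact (5 N). Release and rise.

Emit:
arm_command:
  travel:
    - [0, 0, 0]
    - [0, 0, 0]
    - [0, 0, 0]
    - [0, 0, 0]
    - [0, 0, -15]
    - [0, 0, -40]
    - [0, 0, -40]
    - [0, 0, -40]
    - [0, 0, -40]
    - [0, 0, 0]
  angular:
    - [0, 0, 0]
    - [0, 0, 0]
    - [0, 0, 0]
    - [0, 0, 0]
    - [0, 0, 0]
    - [0, 0, 0]
    - [0, 0, 0]
    - [0, 0, 0]
    - [0, 0, 0]
    - [0, 0, 0]
  grip: [0, -0.3, -1, -1, -1, -1, -1, -1, -1, -1]

```text
time_s: 8.55
ee_pos: [477.7, 224.9, 200.6]
orientation: [0.707, 0.707, 0.006, 0.004]
wrist_force: [1.0, -0.6, -0.1]
opening: 85.5
gripper_force: 0.0
```

```bash
python3 - <<'E'
from h import *
im,d,c=grab('wrist','w4.png'); X=cloud(d,c); print(fpw(X,474,223,z0=19)); s=manip.sense(); print(s['ee_pos'])
path((560,0,200,0),(594,-150,200,0))
E
```

```text
(array([473.8, 225. ]), 'size', array([43.4, 32.1]), 'length dir', -84.2, 'top', np.float64(45.4))
[476.02866234 224.48027619 197.27046112]
n 6 psi 0.0 
T [[-37.4, 14.0, -0.4], [-37.4, 14.0, -0.4], [-37.4, 14.0, -0.4], [-37.4, 14.0, -0.4], [-37.4, 14.0, -0.4], [-37.4, 14.0, -0.4]] 
A [[0.001, -0.0, 0.0], [0.001, -0.0, 0.0], [0.001, -0.0, 0.0], [0.001, -0.0, 0.0], [0.001, -0.0, 0.0], [0.001, -0.0, 0.0]]
n 4 psi 0.0 
T [[-37.5, 8.5, 0.0], [-37.5, 8.5, 0.0], [-37.5, 8.5, 0.0], [-37.5, 8.5, 0.0]] 
A [[0.0, 0.0, 0.0], [0.0, 0.0, 0.0], [0.0, 0.0, 0.0], [0.0, 0.0, 0.0]]
```

View pics/w4.png

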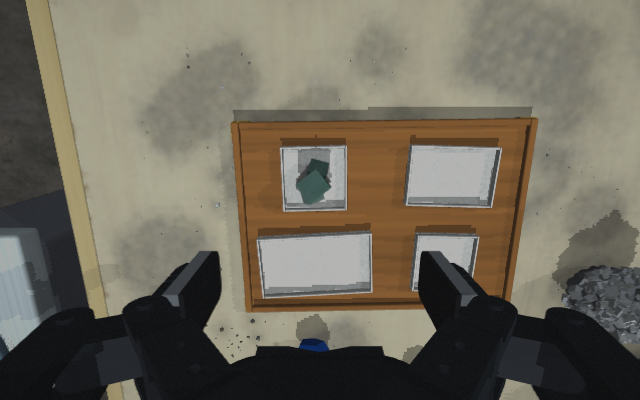

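Fluorite (314,182) is centred in its tray. Next is the garnet.

Emit:
arm_command:
  travel:
    - [-37.4, 14, -0.4]
    - [-37.4, 14, -0.4]
    - [-37.4, 14, -0.4]
    - [-37.4, 14, -0.4]
    - [-37.4, 14, -0.4]
    - [-37.4, 14, -0.4]
    - [-37.5, 8.5, 0]
    - [-37.5, 8.5, 0]
    - [-37.5, 8.5, 0]
    - [-37.5, 8.5, 0]
  angular:
    - [0, 0, 0]
    - [0, 0, 0]
    - [0, 0, 0]
    - [0, 0, 0]
    - [0, 0, 0]
    - [0, 0, 0]
    - [0, 0, 0]
    - [0, 0, 0]
    - [0, 0, 0]
    - [0, 0, 0]
  grip: [-1, -1, -1, -1, -1, -1, -1, -1, -1, -1]

```text
time_s: 9.6
ee_pos: [591.2, -151.8, 193.8]
orientation: [0.707, 0.707, -0.0, -0.001]
wrist_force: [0.7, -0.6, 0.2]
opening: 85.1
gripper_force: 0.0
```

Emit:
arm_command:
  travel:
    - [0, 0, 0]
    - [0, 0, 0]
  angular:
    - [0, 0, 0]
    - [0, 0, 0]
  grip: [-1, -1]

```text
time_s: 9.8
ee_pos: [591.1, -150.7, 193.8]
orientation: [0.708, 0.707, -0.0, -0.001]
wrist_force: [-0.0, 0.8, 0.3]
opening: 85.4
gripper_force: 0.0
```

```bash
python3 - <<'E'
from h import *
im,d,c=grab('wrist','w5.png'); X=cloud(d,c); g=fpw(X,593,-197,r=45); print('garnet',g)
for b in manip.boxes_of('wrist','garnet'): u,v=np.round(b['pixel']).astype(int); print(b['confidence'],u,v,X[v,u])
print(fpw(X,446,-338,r=55),fpw(X,596,-338,r=60))
x,y=g[0]; path((x,y,70,0))
E
```

```text
garnet (array([ 593.4, -197.1]), 'size', array([41.2, 38.6]), 'length dir', -73.9, 'top', np.float64(38.3))
0.89 321 227 [ 591.88685974 -192.44126949   34.34469952]
(array([ 463.2, -333.3]), 'size', array([19.5,  3.1]), 'length dir', -63.8, 'top', np.float64(13.8)) (array([ 595.4, -312.9]), 'size', array([49.5, 33.3]), 'length dir', 21.8, 'top', np.float64(51.3))
n 4 psi 0.0 
T [[-12.0, 0.6, 31.0], [-12.0, 0.6, 31.0], [-12.0, 0.6, 31.0], [-11.9, 0.6, 31.0]] 
A [[-0.0, -0.0, 0.0], [-0.0, -0.0, 0.0], [-0.0, -0.0, 0.0], [-0.0, -0.0, 0.0]]
```

View pics/w5.png

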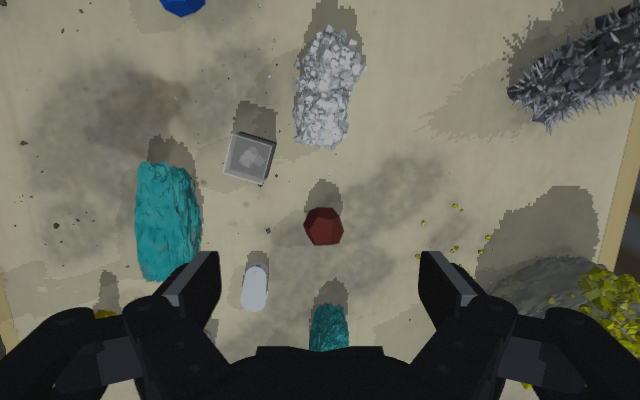

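Emit:
arm_command:
  travel:
    - [-12, 0.6, 31]
    - [-12, 0.6, 31]
    - [-12, 0.6, 31]
    - [-11.9, 0.6, 31]
    - [0, 0, 0]
    - [0, 0, 24]
    - [0, 0, 24]
    - [0, 0, 14]
    - [0, 0, 0]
    - [0, 0, 0]
  angular:
    - [0, 0, 0]
    - [0, 0, 0]
    - [0, 0, 0]
    - [0, 0, 0]
    - [0, 0, 0]
    - [0, 0, 0]
    - [0, 0, 0]
    - [0, 0, 0]
    - [0, 0, 0]
    - [0, 0, 0]
  grip: [-1, -1, -1, -1, -1, -1, -1, -1, -1, -1]

```text
time_s: 10.9
ee_pos: [595.0, -198.1, 10.1]
orientation: [0.707, 0.707, 0.0, 0.001]
wrist_force: [0.1, 0.9, 0.6]
opening: 85.6
gripper_force: 0.0
```

Emit:
arm_command:
  travel:
    - [0, 0, 0]
    - [0, 0, 0]
    - [0, 0, 0]
    - [0, 0, 0]
    - [0, 0, 0]
    - [0, 0, 0]
    - [0, 0, 0]
    - [0, 0, 0]
  angular:
    - [0, 0, 0]
    - [0, 0, 0]
    - [0, 0, 0]
    - [0, 0, 0]
    - [0, 0, 0]
    - [0, 0, 0]
    - [0, 0, 0]
    - [0, 0, 0]
  grip: [-0.5, 0, 0.5, 1, 1, 1, 1, 1]

```text
time_s: 11.7
ee_pos: [594.8, -198.8, 10.2]
orientation: [0.707, 0.707, 0.0, 0.001]
wrist_force: [-2.3, -0.2, 5.4]
opening: 37.9
gripper_force: 24.5
```

Emit:
arm_command:
  travel:
    - [0, 0, -5]
    - [0, 0, -15]
    - [0, 0, -25]
    - [0, 0, -25]
    - [0, 0, 0]
    - [0, 0, 0]
  angular:
    - [0, 0, 0]
    - [0, 0, 0]
    - [0, 0, 0]
    - [0, 0, 0]
    - [0, 0, 0]
    - [0, 0, 0]
  grip: [1, 1, 1, 1, 1, 1]

```text
time_s: 12.3
ee_pos: [594.6, -198.6, 79.8]
orientation: [0.707, 0.707, 0.0, 0.001]
wrist_force: [-0.2, -0.4, -0.2]
opening: 37.7
gripper_force: 25.2
```

```bash
python3 - <<'E'
from h import *
im,d,c=grab('wrist','w6.png'); cv2.imwrite('pics/w6.png',im[200:370,200:440,::-1])
path((600,-60,110,0),(615.5,130,100,0))
E
```

```text
n 4 psi 0.0 
T [[34.5, 1.5, -7.9], [34.5, 1.6, -7.9], [34.5, 1.6, -7.9], [34.5, 1.6, -7.9]] 
A [[-0.0, -0.0, 0.0], [-0.0, -0.0, 0.0], [-0.0, -0.0, 0.0], [-0.0, -0.0, 0.0]]
n 5 psi 0.0 
T [[38.0, 3.1, 2.0], [38.0, 3.1, 2.0], [38.0, 3.1, 2.0], [38.0, 3.1, 2.0], [38.0, 3.1, 2.0]] 
A [[0.0, 0.0, 0.0], [0.0, 0.0, 0.0], [0.0, 0.0, 0.0], [0.0, 0.0, 0.0], [0.0, 0.0, 0.0]]
```

View pics/w6.png

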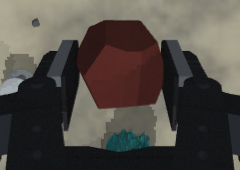

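Held. Carry it over the calcite at z 110; the stone's underside is near 100.

Emit:
arm_command:
  travel:
    - [20, 1.5, -25]
    - [36, 1.6, -7]
    - [40, 1.6, 0]
    - [40, 1.6, 0]
    - [38, 3.1, 2]
    - [38, 3.1, 2]
    - [38, 3.1, 2]
    - [38, 3.1, 2]
    - [38, 3.1, 2]
    - [0, 0, 0]
  angular:
    - [0, 0, 0]
    - [0, 0, 0]
    - [0, 0, 0]
    - [0, 0, 0]
    - [0, 0, 0]
    - [0, 0, 0]
    - [0, 0, 0]
    - [0, 0, 0]
    - [0, 0, 0]
    - [0, 0, 0]
  grip: [1, 1, 1, 1, 1, 1, 1, 1, 1, 1]

```text
time_s: 13.35
ee_pos: [614.4, 131.5, 98.7]
orientation: [0.705, 0.709, -0.001, -0.002]
wrist_force: [-0.8, 0.7, -0.8]
opening: 37.7
gripper_force: 25.4
```

```bash
python3 - <<'E'
from h import *
path((615.5,130,24,0))
E
```

```text
n 2 psi 0.3 
T [[-0.8, 0.7, 37.4], [-0.8, 0.6, 37.4]] 
A [[-0.002, -0.0, 0.002], [-0.002, -0.0, 0.002]]
```

Emit:
arm_command:
  travel:
    - [-0.8, 0.5, 25]
    - [-0.8, 0.5, 25]
    - [0, 0, 18]
    - [0, 0, 6]
    - [0, 0, 2]
    - [0, 0, 1]
    - [0, 0, 0]
    - [0, 0, 0]
  angular:
    - [0, 0, 0]
    - [0, 0, 0]
    - [0, 0, 0]
    - [0, 0, 0]
    - [0, 0, 0]
    - [0, 0, 0]
    - [0, 0, 0]
    - [0, 0, 0]
  grip: [1, 1, 1, 1, 1, 1, 1, 1]

```text
time_s: 14.15
ee_pos: [617.8, 126.0, 25.0]
orientation: [0.707, 0.707, 0.001, 0.001]
wrist_force: [0.2, -1.3, -1.0]
opening: 38.4
gripper_force: 25.4
```

Emit:
arm_command:
  travel:
    - [3.5, -2, 2]
    - [0, 0, 2]
    - [0, 0, 1]
    - [0, 0, 0]
    - [0, 0, 0]
  angular:
    - [0, 0, 0]
    - [0, 0, 0]
    - [0, 0, 0]
    - [0, 0, 0]
    - [0, 0, 0]
  grip: [1, 1, 1, 1, 1]

```text
time_s: 14.65
ee_pos: [615.1, 129.6, 19.3]
orientation: [0.707, 0.707, 0.0, -0.0]
wrist_force: [-1.9, 0.4, 4.0]
opening: 38.1
gripper_force: 25.7
```

Contact. Release and rise, then go to a view of the quartz.

Emit:
arm_command:
  travel:
    - [0, 0, 0]
    - [0, 0, 0]
    - [0, 0, 0]
    - [0, 0, 0]
    - [0, 0, -15]
    - [0, 0, -40]
    - [0, 0, -40]
    - [0, 0, -45]
    - [0, 0, -40]
    - [0, 0, 0]
  angular:
    - [0, 0, 0]
    - [0, 0, 0]
    - [0, 0, 0]
    - [0, 0, 0]
    - [0, 0, 0]
    - [0, 0, 0]
    - [0, 0, 0]
    - [0, 0, 0]
    - [0, 0, 0]
    - [0, 0, 0]
  grip: [0, -0.3, -1, -1, -1, -1, -1, -1, -1, -1]

```text
time_s: 15.65
ee_pos: [619.2, 129.7, 208.3]
orientation: [0.707, 0.707, 0.005, 0.005]
wrist_force: [0.4, 0.2, 1.2]
opening: 85.2
gripper_force: 0.0
```

```bash
python3 - <<'E'
from h import *
im,d,c=grab('wrist','w7.png'); X=cloud(d,c); print('garnet',fpw(X,615,130,z0=19,r=40),'fluor',fpw(X,474,223,z0=19,r=40))
g=cv2.cvtColor(im,cv2.COLOR_RGB2HSV)
w=((g[...,1]<40)&(g[...,2]>150)&(X[...,2]<22)&(X[...,2]>4)).astype(np.uint8)
n,l,st,ce=cv2.connectedComponentsWithStats(w)
for k in range(1,n):
    if st[k,4]>600:
        P=X[l==k]; cc,s,a=cv2.minAreaRect(P[:,:2].astype(np.float32)); print(np.round(ce[k]),np.round(cc,1),np.round(s,1),round(a,1))
path((540,-120,200,0),(455,-295,200,0))
E
```

```text
garnet (array([615.9, 131.3]), 'size', array([41.5, 38.2]), 'length dir', -5.7, 'top', np.float64(46.8)) fluor (array([474., 225.]), 'size', array([44.1, 33.1]), 'length dir', -84.2, 'top', np.float64(45.9))
[179.  85.] [474.7 225.2] [66.1 65.3] 1.1
[311.  73.] [614.4 230.3] [52.7 85.3] 88.0
[178. 174.] [472.7 129.1] [127.9  69.6] 3.1
[290. 169.] [595.2 135.6] [57.6 20.8] 88.6
n 7 psi 0.0 
T [[-35.7, -11.1, 0.5], [-35.7, -11.1, 0.5], [-35.7, -11.1, 0.6], [-35.7, -11.1, 0.6], [-35.7, -11.1, 0.6], [-35.7, -11.1, 0.6], [-35.7, -11.1, 0.6]] 
A [[0.001, -0.0, 0.0], [0.001, -0.0, 0.0], [0.001, -0.0, 0.0], [0.001, -0.0, 0.0], [0.001, -0.0, 0.0], [0.001, -0.0, 0.0], [0.001, -0.0, 0.0]]
n 5 psi 0.0 
T [[-35.0, -17.0, 0.0], [-35.0, -17.0, 0.0], [-35.0, -17.0, 0.0], [-35.0, -17.0, 0.0], [-35.0, -17.0, 0.0]] 
A [[0.0, 0.0, 0.0], [0.0, 0.0, 0.0], [0.0, 0.0, 0.0], [0.0, 0.0, 0.0], [0.0, 0.0, 0.0]]
```

View pics/w7.png

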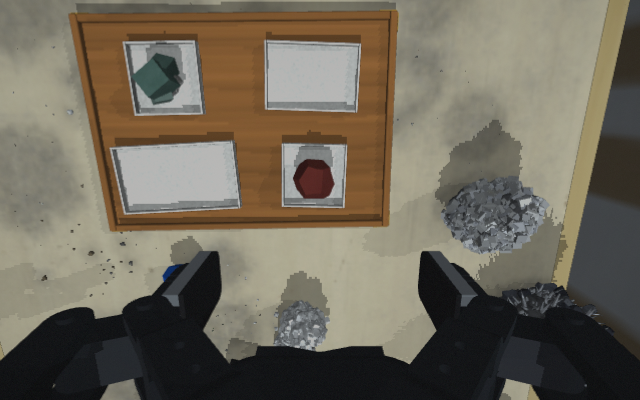

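Garnet (314,180) is centred in its tray and the fluorite (160,78) is undisturbed. Next is the quartz.

Emit:
arm_command:
  travel:
    - [-35.7, -11.1, 0]
    - [-35.7, -11.1, 0]
    - [-35.7, -11.1, 0]
    - [-35.7, -11.1, 0]
    - [-35.7, -11.1, 0]
    - [-35.7, -11.1, 0]
    - [-35.7, -11.1, 0]
  angular:
    - [0, 0, 0]
    - [0, 0, 0]
    - [0, 0, 0]
    - [0, 0, 0]
    - [0, 0, 0]
    - [0, 0, 0]
    - [0, 0, 0]
  grip: [-1, -1, -1, -1, -1, -1, -1]

```text
time_s: 16.4
ee_pos: [535.9, -121.4, 197.9]
orientation: [0.707, 0.707, -0.0, -0.001]
wrist_force: [0.8, 0.5, -0.6]
opening: 85.4
gripper_force: 0.0
```

Emit:
arm_command:
  travel:
    - [-35, -17, 0]
    - [-35, -17, 0]
    - [-35, -17, 0]
    - [-35, -17, 0]
    - [-35, -17, 0]
    - [0, 0, 0]
    - [0, 0, 0]
  angular:
    - [0, 0, 0]
    - [0, 0, 0]
    - [0, 0, 0]
    - [0, 0, 0]
    - [0, 0, 0]
    - [0, 0, 0]
    - [0, 0, 0]
  grip: [-1, -1, -1, -1, -1, -1, -1]

```text
time_s: 17.1
ee_pos: [451.6, -295.3, 198.0]
orientation: [0.708, 0.706, 0.0, -0.001]
wrist_force: [0.1, -0.2, 0.3]
opening: 85.2
gripper_force: 0.0
```

```bash
python3 - <<'E'
from h import *
im,d,c=grab('wrist','w8.png'); X=cloud(d,c)
for z0 in (4,8,15): print('quartz',fpw(X,446,-338,z0=z0,r=45))
print('slab',fpw(X,598,-338,r=60)); print(manip.sense()['ee_pos'])
E
```

```text
quartz (array([ 446.4, -337.9]), 'size', array([55.1, 37. ]), 'length dir', -69.7, 'top', np.float64(62.8))
quartz (array([ 447. , -337.8]), 'size', array([56.9, 35.4]), 'length dir', -65.5, 'top', np.float64(62.8))
quartz (array([ 448.4, -337.2]), 'size', array([60.2, 31. ]), 'length dir', -54.8, 'top', np.float64(62.8))
slab (array([ 598.6, -336.6]), 'size', array([88.2, 40.9]), 'length dir', 83.8, 'top', np.float64(55.8))
[ 452.00669217 -294.69908754  198.10320721]
```

View pics/w8.png

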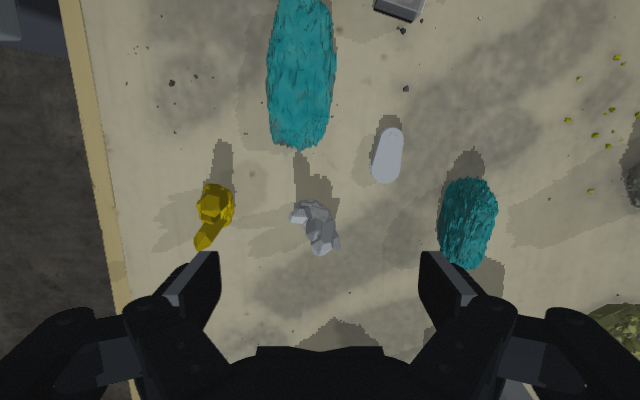

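```bash
python3 - <<'E'
from h import *
im,d,c=grab('wrist','w9.png'); X=cloud(d,c)
ok=(np.abs(X[...,0]-447)<40)&(np.abs(X[...,1]+338)<45)&(X[...,2]>4); P=X[ok]
for a in range(-80,-44,5):
    v=np.radians(a); e=np.array([np.cos(v),np.sin(v)]); n=np.array([-e[1],e[0]]); l=P[:,:2]@e; w=P[:,:2]@n
    print(a,round(np.ptp(l),1),round(np.ptp(w),1),'centre',np.round(e*(l.max()+l.min())/2+n*(w.max()+w.min())/2,1))
vs,us=np.where(ok); cv2.imwrite('pics/c9.png',cv2.resize(im[vs.min()-8:vs.max()+8,us.min()-8:us.max()+8,::-1],None,fx=7,fy=7,interpolation=cv2.INTER_CUBIC))
g=np.zeros((24,24),int)
for p in P:
    i,j=int((p[0]-411)//3),int((p[1]+374)//3)
    if 0<=i<24 and 0<=j<24: g[i,j]=max(g[i,j],p[2])
for r in g[::-1]: print(*('%2d'%v for v in r[::-1]))
E
```

```text
-80 75.4 53.1 centre [ 439.1 -326. ]
-75 79.1 47.9 centre [ 438.8 -325.9]
-70 82.5 43.2 centre [ 439. -326.]
-65 85.3 39.1 centre [ 439.6 -325.8]
-60 87.6 36.5 centre [ 439.4 -326. ]
-55 89.1 36.1 centre [ 438.4 -326.8]
-50 90.0 35.6 centre [ 437.6 -327.7]
-45 90.2 35.1 centre [ 437.  -328.7]
 0  0  0  0  0  0  0  0  0  0  0  0  0  0  0  0  0  0  0  0  0  0  0  0
 0  0  0  0  0  0  0  0  0  0  0  0  0  0  0  0  0  0  0  0  0  0  0  0
 0  0  0  0  0  0  0  0  0  0  0  0  0  0  0  0  0  0  0  0  0  0  0  0
 0  0  0  0  0  0  0  0  0  0  0  0  0  0  0  0  0  0 41  0  0  0  0  0
 0  0  0  0  0  0  0  0  0  0  0  0  0  0  0 33 39 43 46  0  0  0  0  0
 0  0  0  0  0  0  0  0  0  0  0  0 13 20 22 36 40 42 45  0  0  0  0  0
 0  0  0  0  0  0  0  0  0 18 16 17 20 32 43 46 50 50 43  0  0  0  0  0
 0  0  0  0  0  0  0  0 20 21 20 20 29 40 53 53 54 52 48  0  0  0  0  0
 0  0  0  0  0  0  0 21 22 22 23 22 33 45 56 58 58 57 52 46  0  0  0  0
 0  0  0  0  0  0 16 22 24 24 24 28 41 55 60 60 60 58 55 51  0  0  0  0
 0  0  0  0  0  0 18 23 24 25 31 47 48 55 58 62 63 62 59 53  0  0  0  0
 0  0  0  0  0
[... 221 characters left out ...]
8 48 47 37 34 37 50 54  0  0  0  0  0  0  0  0  0  0
 0  0  0  0 46 51 50 51 48 48 36  0 46 47 17 14  7  0  0  0  0  0  0  0
 0  0  0  0 50 55 53 52 51 48  0  0 19 16 13  9  0  0  0  0  0  0  0  0
 0  0  0  0 53 58 57 54 53  0  0  0  0  0  9  7  0  0  0  0  0  0  0  0
 0  0  0  0 56 59 57 54 50 47  0  0  0  0  0  0  0  0  0  0  0  0  0  0
 0  0  0  0 55 56 56 53 50 48  0  0  0  0  0  0  0  0  0  0  0  0  0  0
 0  0  0  0  0  0 48 48  0  0  0  0  0  0  0  0  0  0  0  0  0  0  0  0
 0  0  0  0  0  0  0  0  0  0  0  0  0  0  0  0  0  0  0  0  0  0  0  0
 0  0  0  0  0  0  0  0  0  0  0  0  0  0  0  0  0  0  0  0  0  0  0  0
 0  0  0  0  0  0  0  0  0  0  0  0  0  0  0  0  0  0  0  0  0  0  0  0
```

View pics/c9.png

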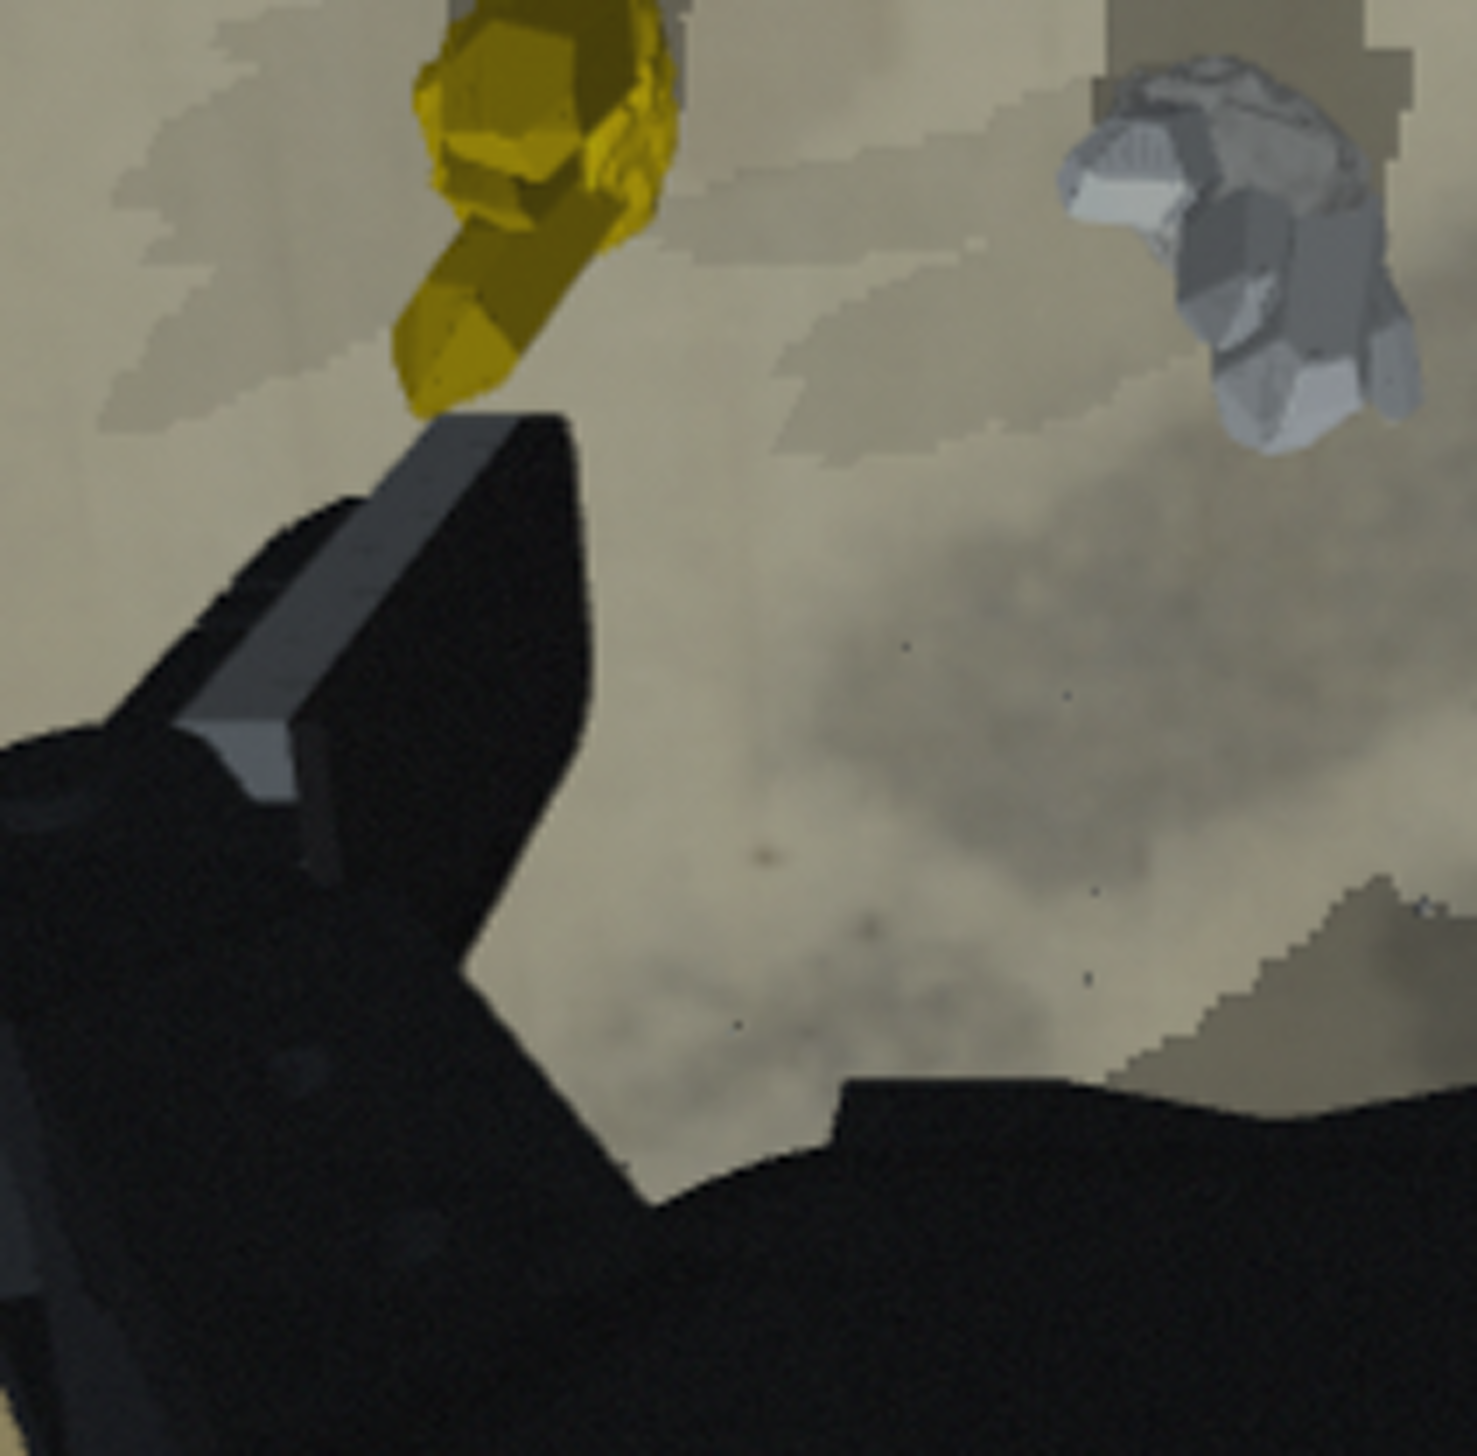

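```bash
python3 - <<'E'
from h import *
im,d,c=grab('wrist'); X=cloud(d,c); np.save('q.npy',X)
ok=(np.abs(X[...,0]-447)<40)&(np.abs(X[...,1]+338)<45)&(X[...,2]>4)&(X[...,2]<75); P=X[ok]
for a in range(-80,-34,5):
    v=np.radians(a); e=np.array([np.cos(v),np.sin(v)]); n=np.array([-e[1],e[0]]); l=P[:,:2]@e; w=P[:,:2]@n
    print(a,round(np.ptp(l),1),round(np.ptp(w),1),'centre',np.round(e*(l.max()+l.min())/2+n*(w.max()+w.min())/2,1))
E
```

```text
-80 50.1 42.9 centre [ 446.3 -337.5]
-75 52.8 40.0 centre [ 446.3 -337.8]
-70 55.1 37.4 centre [ 446.7 -338.1]
-65 57.3 36.3 centre [ 447.1 -338.1]
-60 59.1 36.1 centre [ 446.9 -338.4]
-55 60.5 35.9 centre [ 446.8 -338.6]
-50 61.4 35.5 centre [ 446.8 -338.8]
-45 61.9 35.4 centre [ 447.  -338.8]
-40 61.9 34.9 centre [ 447.2 -338.8]
-35 61.5 34.7 centre [ 447.4 -338.7]
```

Emit:
arm_command:
  travel:
    - [-40, 0, 0]
    - [-40, 0, 0]
    - [-40, 0, 0]
    - [-20, 0, 0]
    - [0, 0, 0]
    - [0, 0, 0]
  angular:
    - [0, 0, 0]
    - [0, 0, 0]
    - [0, 0, 0]
    - [0, 0, 0]
    - [0, 0, 0]
    - [0, 0, 0]
  grip: [-1, -1, -1, -1, -1, -1]

```text
time_s: 17.85
ee_pos: [452.8, -434.2, 198.4]
orientation: [0.707, 0.707, 0.0, -0.001]
wrist_force: [-0.4, 0.3, -0.5]
opening: 85.3
gripper_force: 0.0
```

```bash
python3 - <<'E'
from h import *
im,d,c=grab('wrist','w10.png'); X=cloud(d,c); s=manip.sense()
f=lambda X:X[(np.abs(X[...,0]-447)<40)&(np.abs(X[...,1]+338)<45)&(X[...,2]>4)&(X[...,2]<75)]
A=f(X); B=f(np.load('q.npy'))
for P in (A,np.vstack([A,B])):
  for a in range(-75,-34,5):
    v=np.radians(a); e=np.array([np.cos(v),np.sin(v)]); n=np.array([-e[1],e[0]]); l=P[:,:2]@e; w=P[:,:2]@n
    print(a,round(np.ptp(l),1),round(np.ptp(w),1),'centre',np.round(e*(l.max()+l.min())/2+n*(w.max()+w.min())/2,1))
print(s['ee_pos'],len(A),'slab',fpw(X,598,-338,r=60))
E
```

```text
-75 52.7 41.4 centre [ 445.6 -338.4]
-70 55.0 40.0 centre [ 445.5 -338.7]
-65 56.9 39.0 centre [ 445.9 -338.8]
-60 58.7 37.7 centre [ 446.2 -338.8]
-55 60.2 36.3 centre [ 446.6 -338.8]
-50 61.2 35.6 centre [ 446.7 -338.8]
-45 61.7 35.0 centre [ 446.9 -338.9]
-40 61.8 34.8 centre [ 446.9 -339. ]
-35 61.4 35.4 centre [ 447.  -339.1]
-75 53.1 41.5 centre [ 445.6 -338.2]
-70 55.2 40.0 centre [ 445.5 -338.5]
-65 57.3 39.0 centre [ 445.8 -338.7]
-60 59.1 37.8 centre [ 446.2 -338.8]
-55 60.5 36.3 centre [ 446.6 -338.7]
-50 61.4 35.7 centre [ 446.7 -338.8]
-45 61.9 35.4 centre [ 447.  -338.8]
-40 61.9 35.2 centre [ 447.1 -338.9]
-35 61.5 35.6 centre [ 447.1 -339.1]
[ 452.80653174 -433.79140312  198.50643516] 2048 slab (array([ 598.5, -338.8]), 'size', array([91.7, 41.8]), 'length dir', 83.3, 'top', np.float64(55.8))
```

```bash
python3 - <<'E'
from h import *
path((447,-339,110,46))
E
```

```text
n 7 psi 0.1 
T [[13.5, -0.8, 12.7], [13.5, 0.7, 12.7], [13.4, 2.3, 12.7], [13.0, 3.8, 12.7], [12.5, 5.3, 12.6], [11.8, 6.7, 12.6], [11.0, 8.0, 12.6]] 
A [[0.0, -0.0, -0.114], [0.0, -0.0, -0.114], [0.0, -0.0, -0.114], [0.0, -0.0, -0.114], [0.0, -0.0, -0.114], [0.0, -0.0, -0.114], [0.0, -0.0, -0.114]]
```

Emit:
arm_command:
  travel:
    - [13.5, -0.8, 12.7]
    - [13.5, 0.7, 12.7]
    - [13.4, 2.3, 12.7]
    - [13, 3.8, 12.7]
    - [12.5, 5.3, 12.6]
    - [11.8, 6.7, 12.6]
    - [11, 8, 12.6]
    - [0, 0, 0]
    - [0, 0, 0]
  angular:
    - [0, 0, -0.114]
    - [0, 0, -0.114]
    - [0, 0, -0.114]
    - [0, 0, -0.114]
    - [0, 0, -0.114]
    - [0, 0, -0.114]
    - [0, 0, -0.114]
    - [0, 0, 0]
    - [0, 0, 0]
  grip: [-1, -1, -1, -1, -1, -1, -1, -1, -1]

```text
time_s: 18.8
ee_pos: [447.2, -339.8, 110.7]
orientation: [0.377, 0.926, -0.0, 0.0]
wrist_force: [-0.2, -0.4, -0.0]
opening: 85.5
gripper_force: 0.0
```

```bash
python3 - <<'E'
from h import *
path((447,-339,12,46))
E
```

```text
n 3 psi 45.7 
T [[0.2, 0.1, 32.9], [0.2, 0.1, 32.9], [0.2, 0.1, 32.9]] 
A [[-0.0, 0.0, -0.002], [-0.0, 0.0, -0.002], [-0.0, 0.0, -0.002]]
```

Emit:
arm_command:
  travel:
    - [0.2, 0.1, 30]
    - [0.2, 0.1, 30]
    - [0.2, 0.1, 26]
    - [0, 0, 12]
    - [0, 0, 0]
    - [0, 0, 0]
  angular:
    - [0, 0, 0]
    - [0, 0, 0]
    - [0, 0, 0]
    - [0, 0, 0]
    - [0, 0, 0]
    - [0, 0, 0]
  grip: [-1, -1, -1, -1, -1, -1]

```text
time_s: 19.4
ee_pos: [447.5, -341.0, 13.7]
orientation: [0.377, 0.926, -0.001, 0.001]
wrist_force: [0.2, -0.4, 0.1]
opening: 85.6
gripper_force: 0.0
```

Emit:
arm_command:
  travel:
    - [0, 0, 0]
    - [0, 0, 0]
    - [0, 0, 0]
    - [0, 0, 0]
    - [0, 0, 0]
    - [0, 0, 0]
    - [0, 0, 0]
    - [0, 0, 0]
  angular:
    - [0, 0, 0]
    - [0, 0, 0]
    - [0, 0, 0]
    - [0, 0, 0]
    - [0, 0, 0]
    - [0, 0, 0]
    - [0, 0, 0]
    - [0, 0, 0]
  grip: [-0.5, 0, 0.5, 1, 1, 1, 1, 1]

```text
time_s: 20.2
ee_pos: [447.0, -340.4, 13.2]
orientation: [0.377, 0.926, -0.0, 0.0]
wrist_force: [-2.2, 0.9, 6.0]
opening: 33.1
gripper_force: 24.8
```

Emit:
arm_command:
  travel:
    - [0, 0, -5]
    - [0, 0, -15]
    - [0, 0, -30]
    - [0, 0, -35]
    - [0, 0, -35]
    - [0, 0, 0]
    - [0, 0, 0]
  angular:
    - [0, 0, 0]
    - [0, 0, 0]
    - [0, 0, 0]
    - [0, 0, 0]
    - [0, 0, 0]
    - [0, 0, 0]
    - [0, 0, 0]
  grip: [1, 1, 1, 1, 1, 1, 1]

```text
time_s: 20.9
ee_pos: [447.0, -340.3, 133.7]
orientation: [0.377, 0.926, -0.001, 0.001]
wrist_force: [0.1, 0.2, -0.8]
opening: 33.0
gripper_force: 25.2
```

```bash
python3 - <<'E'
from h import *
im,d,c=grab('wrist','w11.png'); cv2.imwrite('pics/w11.png',im[150:370,180:460,::-1])
path((500,-100,140,70),(614,226,110,91))
E
```

```text
n 6 psi 45.7 
T [[21.5, 34.8, -1.3], [18.9, 36.3, -1.3], [16.3, 37.5, -1.3], [13.7, 38.6, -1.3], [10.9, 39.4, -1.3], [8.1, 40.1, -1.3]] 
A [[0.0, -0.0, -0.071], [0.0, -0.0, -0.071], [0.0, -0.0, -0.071], [0.0, -0.0, -0.071], [0.0, -0.0, -0.071], [0.0, -0.0, -0.071]]
n 9 psi 70.0 
T [[0.5, 38.4, 3.3], [-1.1, 38.4, 3.3], [-2.6, 38.3, 3.3], [-4.2, 38.1, 3.3], [-5.7, 37.9, 3.3], [-7.3, 37.7, 3.3], [-8.8, 37.3, 3.3], [-10.3, 37.0, 3.3], [-11.8, 36.5, 3.3]] 
A [[0.0, 0.0, -0.041], [0.0, 0.0, -0.041], [0.0, 0.0, -0.041], [0.0, 0.0, -0.041], [0.0, 0.0, -0.041], [0.0, 0.0, -0.041], [0.0, 0.0, -0.041], [0.0, 0.0, -0.041], [0.0, 0.0, -0.041]]
```

View pics/w11.png

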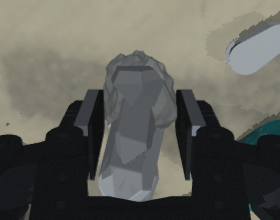

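The quartz is held upright and lengthwise between the pads. Carry it.

Emit:
arm_command:
  travel:
    - [21.5, 34.8, -1.3]
    - [18.9, 36.3, -1.3]
    - [16.3, 37.5, -1.3]
    - [13.7, 38.6, -1.3]
    - [10.9, 39.4, -1.3]
    - [8.1, 40.1, -1.3]
  angular:
    - [0, 0, -0.071]
    - [0, 0, -0.071]
    - [0, 0, -0.071]
    - [0, 0, -0.071]
    - [0, 0, -0.071]
    - [0, 0, -0.071]
  grip: [1, 1, 1, 1, 1, 1]

```text
time_s: 21.55
ee_pos: [498.9, -98.3, 138.2]
orientation: [0.171, 0.985, 0.0, -0.002]
wrist_force: [0.5, -0.2, -0.5]
opening: 33.6
gripper_force: 25.2
```

Emit:
arm_command:
  travel:
    - [0.5, 38.4, 3.3]
    - [-1.1, 38.4, 3.3]
    - [-2.6, 38.3, 3.3]
    - [-4.2, 38.1, 3.3]
    - [-5.7, 37.9, 3.3]
    - [-7.3, 37.7, 3.3]
    - [-8.8, 37.3, 3.3]
    - [-10.3, 37, 3.3]
    - [-11.8, 36.5, 3.3]
    - [0, 0, 0]
  angular:
    - [0, 0, -0.041]
    - [0, 0, -0.041]
    - [0, 0, -0.041]
    - [0, 0, -0.041]
    - [0, 0, -0.041]
    - [0, 0, -0.041]
    - [0, 0, -0.041]
    - [0, 0, -0.041]
    - [0, 0, -0.041]
    - [0, 0, 0]
  grip: [1, 1, 1, 1, 1, 1, 1, 1, 1, 1]

```text
time_s: 22.55
ee_pos: [611.9, 229.5, 107.5]
orientation: [-0.013, 1.0, 0.0, -0.002]
wrist_force: [-0.7, -0.6, 0.1]
opening: 33.6
gripper_force: 25.3
```

```bash
python3 - <<'E'
from h import *
im,d,c=grab('wrist'); X=cloud(d,c); s=manip.sense(); p=np.array(s['ee_pos']); R=Ro.from_quat(s['orientation'])
L=R.inv().apply(X.reshape(-1,3)-p); m=(np.abs(L[:,1])<16)&(L[:,2]>-60)&(L[:,2]<14)&(np.abs(L[:,0])<60); L=L[m]
print('stone in tool x',L[:,0].min(),L[:,0].max(),'z',L[:,2].min(),L[:,2].max(),len(L))
path((614,226,28,91))
E
```

```text
stone in tool x -29.015677624335176 32.16559394203645 z -57.20748150228405 11.344506558740585 9779
n 2 psi 91.4 
T [[-1.4, -0.8, 39.8], [-1.3, -0.8, 39.8]] 
A [[-0.0, -0.002, 0.004], [-0.0, -0.002, 0.004]]
```

Emit:
arm_command:
  travel:
    - [-1.4, -0.8, 30]
    - [-1.3, -0.8, 30]
    - [0, 0, 14]
    - [0, 0, 5]
    - [0, 0, 0]
    - [0, 0, 0]
  angular:
    - [0, 0, 0]
    - [0, 0, 0]
    - [0, 0, 0]
    - [0, 0, 0]
    - [0, 0, 0]
    - [0, 0, 0]
  grip: [1, 1, 1, 1, 1, 1]

```text
time_s: 23.2
ee_pos: [616.7, 224.4, 32.8]
orientation: [-0.011, 1.0, 0.0, 0.001]
wrist_force: [-0.4, 1.2, -0.9]
opening: 33.3
gripper_force: 25.3
```

Emit:
arm_command:
  travel:
    - [1.2, 1.6, 4]
    - [0, 0, 3]
    - [0, 0, 2]
    - [0, 0, 1]
    - [0, 0, 0]
    - [0, 0, 0]
  angular:
    - [0, 0, 0]
    - [0, 0, 0]
    - [0, 0, 0]
    - [0, 0, 0]
    - [0, 0, 0]
    - [0, 0, 0]
  grip: [1, 1, 1, 1, 1, 1]

```text
time_s: 23.8
ee_pos: [614.7, 226.2, 22.2]
orientation: [-0.011, 1.0, 0.0, 0.0]
wrist_force: [-1.9, 0.1, 6.0]
opening: 33.4
gripper_force: 26.0
```

Contact. Release and rise.

Emit:
arm_command:
  travel:
    - [0, 0, 0]
    - [0, 0, 0]
    - [0, 0, 0]
    - [0, 0, 0]
    - [0, 0, -15]
    - [0, 0, -40]
    - [0, 0, -40]
    - [0, 0, -40]
    - [0, 0, -40]
    - [0, 0, 0]
  angular:
    - [0, 0, 0]
    - [0, 0, 0]
    - [0, 0, 0]
    - [0, 0, 0]
    - [0, 0, 0]
    - [0, 0, 0]
    - [0, 0, 0]
    - [0, 0, 0]
    - [0, 0, 0]
    - [0, 0, 0]
  grip: [0, -0.3, -1, -1, -1, -1, -1, -1, -1, -1]

```text
time_s: 24.8
ee_pos: [618.5, 226.9, 205.9]
orientation: [-0.011, 1.0, 0.001, 0.007]
wrist_force: [1.2, 0.5, 0.9]
opening: 85.6
gripper_force: 0.0
```

```bash
python3 - <<'E'
from h import *
im,d,c=grab('wrist','w12.png'); X=cloud(d,c); print('quartz',fpw(X,614,226,z0=19,r=45))
path((570,-100,200,20),(598.5,-338.5,110,-6.5))
E
```

```text
quartz (array([612.8, 227. ]), 'size', array([53.9, 37.9]), 'length dir', -24.8, 'top', np.float64(72.5))
n 10 psi 91.3 
T [[5.4, -32.5, 0.1], [1.3, -33.0, 0.1], [-2.8, -32.9, 0.2], [-6.8, -32.3, 0.2], [-10.8, -31.2, 0.2], [-14.6, -29.6, 0.2], [-18.1, -27.6, 0.2], [-21.4, -25.1, 0.2], [-24.4, -22.3, 0.2], [-26.9, -19.1, 0.2]] 
A [[0.001, 0.001, 0.124], [0.001, 0.001, 0.124], [0.001, 0.001, 0.124], [0.001, 0.001, 0.124], [0.001, 0.001, 0.124], [0.001, 0.001, 0.124], [0.001, 0.001, 0.124], [0.001, 0.001, 0.124], [0.001, 0.001, 0.124], [0.001, 0.001, 0.124]]
n 7 psi 20.0 
T [[-33.4, -7.8, 12.9], [-33.9, -5.6, 12.9], [-34.1, -3.4, 12.9], [-34.3, -1.1, 12.9], [-34.3, 1.2, 12.9], [-34.1, 3.4, 12.9], [-33.8, 5.7, 12.9]] 
A [[0.0, 0.0, 0.066], [0.0, 0.0, 0.066], [0.0, 0.0, 0.066], [0.0, 0.0, 0.066], [0.0, 0.0, 0.066], [0.0, 0.0, 0.066], [0.0, 0.0, 0.066]]
```

Emit:
arm_command:
  travel:
    - [5.4, -32.5, 0.1]
    - [1.3, -33, 0.1]
    - [-2.8, -32.9, 0.2]
    - [-6.8, -32.3, 0.2]
    - [-10.8, -31.2, 0.2]
    - [-14.6, -29.6, 0.2]
    - [-18.1, -27.6, 0.2]
    - [-21.4, -25.1, 0.2]
    - [-24.4, -22.3, 0.2]
    - [-26.9, -19.1, 0.2]
  angular:
    - [0, 0, 0.124]
    - [0, 0, 0.124]
    - [0, 0, 0.124]
    - [0, 0, 0.124]
    - [0, 0, 0.124]
    - [0, 0, 0.124]
    - [0, 0, 0.124]
    - [0, 0, 0.124]
    - [0, 0, 0.124]
    - [0, 0, 0.124]
  grip: [-1, -1, -1, -1, -1, -1, -1, -1, -1, -1]

```text
time_s: 25.85
ee_pos: [567.1, -101.8, 193.6]
orientation: [0.574, 0.819, -0.0, -0.001]
wrist_force: [-0.4, -0.4, -0.1]
opening: 85.2
gripper_force: 0.0
```

Emit:
arm_command:
  travel:
    - [-33.4, -7.8, 12.9]
    - [-33.9, -5.6, 12.9]
    - [-34.1, -3.4, 12.9]
    - [-34.3, -1.1, 12.9]
    - [-34.3, 1.2, 12.9]
    - [-34.1, 3.4, 12.9]
    - [-33.8, 5.7, 12.9]
    - [0, 0, 0]
    - [0, 0, 0]
  angular:
    - [0, 0, 0.066]
    - [0, 0, 0.066]
    - [0, 0, 0.066]
    - [0, 0, 0.066]
    - [0, 0, 0.066]
    - [0, 0, 0.066]
    - [0, 0, 0.066]
    - [0, 0, 0]
    - [0, 0, 0]
  grip: [-1, -1, -1, -1, -1, -1, -1, -1, -1]

```text
time_s: 26.75
ee_pos: [596.7, -338.9, 102.8]
orientation: [0.745, 0.667, -0.0, -0.002]
wrist_force: [0.1, 1.0, -0.2]
opening: 85.7
gripper_force: 0.0
```

```bash
python3 - <<'E'
from h import *
path((598.5,-338.8,15,-6.5))
E
```

```text
n 3 psi -6.3 
T [[0.0, 0.7, 29.2], [0.1, 0.6, 29.3], [0.1, 0.6, 29.3]] 
A [[-0.001, -0.001, 0.001], [-0.001, -0.001, 0.001], [-0.001, -0.001, 0.001]]
```

Emit:
arm_command:
  travel:
    - [0, 0.7, 29]
    - [0, 0.6, 29]
    - [0, 0.6, 22]
    - [0, 0, 9]
    - [0, 0, 0]
    - [0, 0, 0]
  angular:
    - [0, 0, 0]
    - [0, 0, 0]
    - [0, 0, 0]
    - [0, 0, 0]
    - [0, 0, 0]
    - [0, 0, 0]
  grip: [-1, -1, -1, -1, -1, -1]
  grip_force: 55

```text
time_s: 27.35
ee_pos: [600.3, -339.2, 16.7]
orientation: [0.744, 0.668, 0.0, 0.001]
wrist_force: [0.2, 0.2, 1.2]
opening: 85.6
gripper_force: 0.0
```

Emit:
arm_command:
  travel:
    - [0, 0, 0]
    - [0, 0, 0]
    - [0, 0, 0]
    - [0, 0, 0]
    - [0, 0, 0]
    - [0, 0, 0]
    - [0, 0, 0]
    - [0, 0, 0]
  angular:
    - [0, 0, 0]
    - [0, 0, 0]
    - [0, 0, 0]
    - [0, 0, 0]
    - [0, 0, 0]
    - [0, 0, 0]
    - [0, 0, 0]
    - [0, 0, 0]
  grip: [-0.5, 0, 0.5, 1, 1, 1, 1, 1]

```text
time_s: 28.15
ee_pos: [600.2, -339.8, 16.6]
orientation: [0.745, 0.668, 0.0, 0.001]
wrist_force: [-0.8, 1.2, 5.7]
opening: 38.9
gripper_force: 56.1
```

Emit:
arm_command:
  travel:
    - [0, 0, -5]
    - [0, 0, -15]
    - [0, 0, -25]
    - [0, 0, -35]
    - [0, 0, -35]
    - [0, 0, 0]
    - [0, 0, 0]
  angular:
    - [0, 0, 0]
    - [0, 0, 0]
    - [0, 0, 0]
    - [0, 0, 0]
    - [0, 0, 0]
    - [0, 0, 0]
    - [0, 0, 0]
  grip: [1, 1, 1, 1, 1, 1, 1]

```text
time_s: 28.85
ee_pos: [599.6, -339.3, 130.9]
orientation: [0.745, 0.668, 0.0, 0.001]
wrist_force: [-0.8, -0.2, -4.4]
opening: 39.1
gripper_force: 55.7
```

```bash
cat >> h.py <<'E'
def held(w):
    im,d,c=grab('wrist'); X=cloud(d,c); s=manip.sense(); p=np.array(s['ee_pos']); R=Ro.from_quat(s['orientation'])
    L=R.inv().apply(X.reshape(-1,3)-p); L=L[(np.abs(L[:,1])<w)&(L[:,2]>-60)&(L[:,2]<30)&(np.abs(L[:,0])<70)]
    print('stone in tool x',L[:,0].min(),L[:,0].max(),'z',np.percentile(L[:,2],[0.5,50,99.5]),len(L))
E
python3 - <<'E'
from h import *
held(17); path((530,-110,140,40),(476,128,100,91))
E
```

```text
stone in tool x -30.808451406383636 47.50306185443815 z [-39.6315348  -32.02861637  13.18946964] 14633
n 7 psi -6.2 
T [[31.4, -13.3, -1.5], [32.7, -9.6, -1.5], [33.6, -5.8, -1.5], [34.0, -1.9, -1.6], [34.0, 2.1, -1.6], [33.6, 6.0, -1.6], [32.7, 9.8, -1.6]] 
A [[-0.0, -0.0, -0.115], [-0.0, -0.0, -0.115], [-0.0, -0.0, -0.115], [-0.0, -0.0, -0.115], [-0.0, -0.0, -0.115], [-0.0, -0.0, -0.115], [-0.0, -0.0, -0.115]]
n 7 psi 40.0 
T [[31.0, 15.9, 5.7], [28.7, 19.7, 5.7], [26.0, 23.2, 5.7], [22.8, 26.3, 5.7], [19.3, 29.0, 5.7], [15.5, 31.2, 5.7], [11.4, 33.0, 5.7]] 
A [[0.0, 0.0, -0.127], [0.0, 0.0, -0.127], [0.0, 0.0, -0.127], [0.0, 0.0, -0.127], [0.0, 0.0, -0.127], [0.0, 0.0, -0.127], [0.0, 0.0, -0.127]]
```

Emit:
arm_command:
  travel:
    - [31.4, -13.3, -1.5]
    - [32.7, -9.6, -1.5]
    - [33.6, -5.8, -1.5]
    - [34, -1.9, -1.6]
    - [34, 2.1, -1.6]
    - [33.6, 6, -1.6]
    - [32.7, 9.8, -1.6]
  angular:
    - [0, 0, -0.115]
    - [0, 0, -0.115]
    - [0, 0, -0.115]
    - [0, 0, -0.115]
    - [0, 0, -0.115]
    - [0, 0, -0.115]
    - [0, 0, -0.115]
  grip: [1, 1, 1, 1, 1, 1, 1]

```text
time_s: 29.6
ee_pos: [528.8, -108.6, 138.5]
orientation: [0.422, 0.907, -0.0, -0.003]
wrist_force: [1.0, 0.6, -2.8]
opening: 39.1
gripper_force: 56.0
```

Emit:
arm_command:
  travel:
    - [31, 15.9, 5.7]
    - [28.7, 19.7, 5.7]
    - [26, 23.2, 5.7]
    - [22.8, 26.3, 5.7]
    - [19.3, 29, 5.7]
    - [15.5, 31.2, 5.7]
    - [11.4, 33, 5.7]
    - [0, 0, 0]
    - [0, 0, 0]
  angular:
    - [0, 0, -0.127]
    - [0, 0, -0.127]
    - [0, 0, -0.127]
    - [0, 0, -0.127]
    - [0, 0, -0.127]
    - [0, 0, -0.127]
    - [0, 0, -0.127]
    - [0, 0, 0]
    - [0, 0, 0]
  grip: [1, 1, 1, 1, 1, 1, 1, 1, 1]

```text
time_s: 30.5
ee_pos: [475.8, 127.7, 99.2]
orientation: [-0.008, 1.0, -0.0, -0.002]
wrist_force: [0.5, 0.2, -3.3]
opening: 39.4
gripper_force: 56.3
```

```bash
python3 - <<'E'
from h import *
held(17); path((475.5,128,35,91))
E
```

```text
stone in tool x -30.030706461660113 48.593050338114715 z [-36.9073442  -29.4694994   15.72387844] 14604
n 2 psi 90.8 
T [[0.4, 0.4, 32.4], [0.5, 0.4, 32.4]] 
A [[-0.0, -0.001, -0.002], [-0.0, -0.001, -0.002]]
```

Emit:
arm_command:
  travel:
    - [0, 0, 25]
    - [0, 0, 25]
    - [0, 0, 10]
    - [0, 0, 4]
    - [0, 0, 0]
    - [0, 0, 0]
  angular:
    - [0, 0, 0]
    - [0, 0, 0]
    - [0, 0, 0]
    - [0, 0, 0]
    - [0, 0, 0]
    - [0, 0, 0]
  grip: [1, 1, 1, 1, 1, 1]

```text
time_s: 31.15
ee_pos: [478.7, 127.1, 38.3]
orientation: [-0.007, 1.0, 0.0, 0.001]
wrist_force: [0.0, 0.2, -2.8]
opening: 39.3
gripper_force: 56.3
```

Emit:
arm_command:
  travel:
    - [3, 0.7, 4]
    - [0, 0, 3]
    - [0, 0, 2]
    - [0, 0, 1]
    - [0, 0, 0]
    - [0, 0, 0]
  angular:
    - [0, 0, 0]
    - [0, 0, 0]
    - [0, 0, 0]
    - [0, 0, 0]
    - [0, 0, 0]
    - [0, 0, 0]
  grip: [1, 1, 1, 1, 1, 1]

```text
time_s: 31.75
ee_pos: [474.7, 128.0, 27.3]
orientation: [-0.007, 1.0, -0.0, 0.0]
wrist_force: [0.1, 0.6, -2.8]
opening: 39.4
gripper_force: 56.3
```

Emit:
arm_command:
  travel:
    - [0, 0, 1]
    - [0, 0, 1]
    - [0, 0, 0]
    - [0, 0, 0]
  angular:
    - [0, 0, 0]
    - [0, 0, 0]
    - [0, 0, 0]
    - [0, 0, 0]
  grip: [1, 1, 1, 1]

```text
time_s: 32.15
ee_pos: [474.8, 128.0, 25.6]
orientation: [-0.007, 1.0, -0.0, 0.0]
wrist_force: [-2.4, -0.5, 1.2]
opening: 39.2
gripper_force: 56.8
```

Contact (the load shifted from −2.8 to +1.2 N). Release and rise.

Emit:
arm_command:
  travel:
    - [0, 0, 0]
    - [0, 0, 0]
    - [0, 0, 0]
    - [0, 0, 0]
    - [0, 0, -15]
    - [0, 0, -40]
    - [0, 0, -40]
    - [0, 0, -40]
    - [0, 0, -40]
    - [0, 0, 0]
  angular:
    - [0, 0, 0]
    - [0, 0, 0]
    - [0, 0, 0]
    - [0, 0, 0]
    - [0, 0, 0]
    - [0, 0, 0]
    - [0, 0, 0]
    - [0, 0, 0]
    - [0, 0, 0]
    - [0, 0, 0]
  grip: [0, -0.3, -1, -1, -1, -1, -1, -1, -1, -1]

```text
time_s: 33.15
ee_pos: [478.5, 128.2, 207.1]
orientation: [-0.007, 1.0, 0.0, 0.006]
wrist_force: [-0.1, 1.0, 0.5]
opening: 85.6
gripper_force: 0.0
```

Emit:
arm_command:
  travel:
    - [0, -40, 0]
    - [0, -40, 0]
    - [0, -40, 0]
    - [0, -40, 0]
    - [0, 0, 0]
    - [0, 0, 0]
  angular:
    - [0, 0, 0]
    - [0, 0, 0]
    - [0, 0, 0]
    - [0, 0, 0]
    - [0, 0, 0]
    - [0, 0, 0]
  grip: [-1, -1, -1, -1, -1, -1]

```text
time_s: 33.75
ee_pos: [476.5, -32.5, 199.5]
orientation: [-0.006, 1.0, 0.0, -0.001]
wrist_force: [0.9, 0.1, -0.2]
opening: 85.5
gripper_force: 0.0
```

```bash
python3 - <<'E'
from h import *
im,d,c=grab('top'); X=cloud(d,c); cv2.imwrite('pics/end.png',cv2.resize(im[100:250,180:400,::-1],None,fx=3.5,fy=3.5,interpolation=cv2.INTER_CUBIC))
for n,p,z in (('slab',(475.5,128),19),('quartz',(614,226),19),('garnet',(615.5,130),19),('fluor',(474,223.5),19),('broad',(432,-199),8),('calcite',(595,-67),8)): print(n,fpw(X,*p,z0=z,r=45 if z>8 else 80))
ok=(np.abs(X[...,0]-614)<40)&(np.abs(X[...,1]-226)<40)&(X[...,2]>19); P=X[ok]
for a in range(-30,31,10):
    v=np.radians(a); e=np.array([np.cos(v),np.sin(v)]); n=np.array([-e[1],e[0]]); print(a,np.ptp(P[:,:2]@e).round(1),np.ptp(P[:,:2]@n).round(1))
E
```

```text
slab (array([475.3, 127.7]), 'size', array([87.3, 40.5]), 'length dir', -0.9, 'top', np.float64(67.1))
quartz (array([610.6, 225.9]), 'size', array([51.7, 32.1]), 'length dir', -11.2, 'top', np.float64(71.8))
garnet (array([613.5, 130.4]), 'size', array([39.2, 38.6]), 'length dir', -3.4, 'top', np.float64(50.0))
fluor (array([470.8, 222.3]), 'size', array([38.3, 30.1]), 'length dir', -65.2, 'top', np.float64(47.1))
broad (array([ 432.9, -199.5]), 'size', array([135. ,  62.4]), 'length dir', 88.9, 'top', np.float64(40.9))
calcite (array([601.9, -70.1]), 'size', array([98.7, 47. ]), 'length dir', 70.7, 'top', np.float64(60.2))
-30 66.2 80.6
-20 62.3 74.9
-10 59.6 66.9
0 65.6 61.0
10 71.7 67.0
20 78.5 71.2
30 82.8 73.3
```

View pics/end.png

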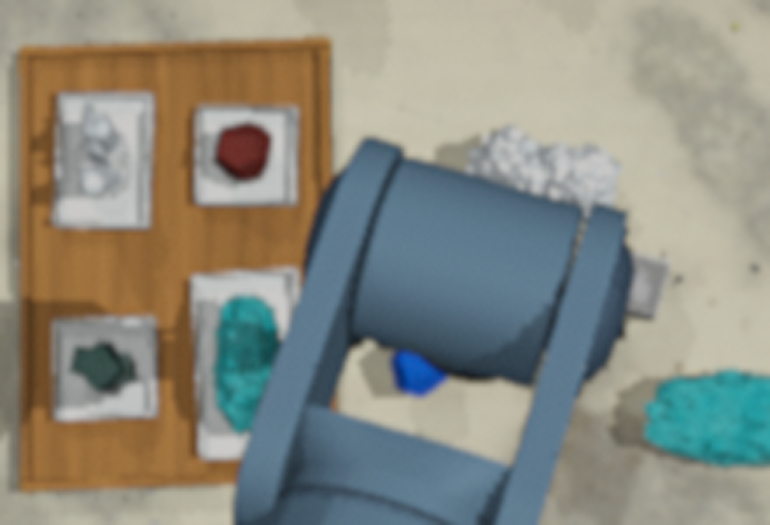

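All four stones stand centred in their trays: quartz (100,155), garnet (243,150), fluorite (103,367) and slab (247,362). The broad slab (730,415) has not moved. The calcite (545,170) is partly hidden by the arm, but it was never touched. Handing in.

```bash
python3 -c "
from workcell import manip; print(manip.close_job())"
```

```text
the job is handed in; nothing more can be done
None
```

I packed all four stones, each centred and upright in its own tray, and handed the job in at about 34 s of the 115 s allowed. The simulator gave no verdict. The broad slab read unmoved in the last picture; the arm partly hid the calcite there, but nothing touched it.

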